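Turn the side cutters round in their tool case, fold the lid stay and shut the lid

TASK

The side cutters were put away the wrong way round, with their sharp points towards whoever opens the blue tool case. Take each pair out, turn it round (you will have to set it down and regrip it) and lay it back flat in the tray with its points under the clear guard and its handles to the front. Once they are all in, break the folding lid stay at its knee, then lower the lid gently by its bar, never letting it drop, until it is fully shut; disturb nothing else on the bench.

Things in the scene. Friction and masses are not known exactly. Their poses are not given: they have to be found in the camera images.
- tool_case: Blue tool case, fixed to the bench, 170 mm deep (its x) by 300 wide (its y), front facing -x. Origin: centre of its underside, z up. In its frame (mm): flat tray bed at z = 36, x -79 to 79, y -144 to 144; round it a rim 6 thick, top at z = 46. At the start each pair of cutters lies with its handles under the clear guard and its points to the front; turn all that are there; any pocket will do.
- guard_edge (a point): Middle of the clear guard's front edge (yellow trim), on its underside: case frame x = -6, y = 0, z = 66 mm. A 3 mm plate runs from here to a closed back at x = 75; webs 4 thick from bed to plate at y = -137, -45, 45, 137 leave three pockets 88 wide, 30 high, open to the front. Each pair (141 long) must lie wholly behind the front rim (x = -79) or the lid cannot shut.
- lid_hinge (a point): Hinge line of the lid: runs along the case's y through this point, at x = 85, z = 46.5 in the case's frame. Axes as the case's.
- case_lid (a joint): Angle of the deep blue lid (170 x 300 mm, 34 mm deep, 0.3 kg): 0 = shut, 1.22 rad (70 degrees) = standing open as found. With the stay folded and left free it hardly moves above about 1 rad, but lower down its weight beats the hinge friction and it falls. It cannot come down while the stay is straight.
- lid_bar (a point): Middle of the round black bar handle, 10 mm diameter, 110 clear length along the case's y, 36 mm off the lid's front wall. In the case's frame at lid angle q it is at x = 85 - 206 cos q + 17 sin q, z = 46.5 + 206 sin q + 17 cos q (mm). It can turn between finger pads, so the hand may stay pointing down.
- stay_knee (a joint): Knee of the folding stay on the left (+y) outside of the case: two steel links, 86.4 mm between pins each. -0.12 = locked just over centre (as found), 0 = straight, positive = folding: the knee moves down and away from the front; about 2.8 when the lid is shut. Friction holds it; 1 to 3 N at the knob moves it.
- knee_knob (a point): Red round finger knob on the knee, 16 mm diameter, 42 mm long, lying along the case's y; this point is its middle, at y = 190 in the case's frame (the knob runs from y = 169 to 211, clear of the lid's left side at y = 150).
- stay_foot (a point): Lower pin of the stay on the left side of the case: x = -45, y = 155, z = 30 mm in its frame. The knob swings about it (about the case's y) at 86.4 mm, from 59 degrees above the horizontal, behind the foot, and folds back and down, away from the front.
- cutter_red: Red-handled side cutters, rigid (jaws do not open), 141 x 46 x 12 mm, 75 g. Origin: underside at mid-length; own -y points to the jaws (tip at y = -70 mm), +y to the handle ends (+71), z up. Hold on x = 0: at the waist by the pivot, y = -40, 17 mm wide, metal 2 to 9 mm above the underside (jaws taper beyond it), or across both handles, y = +42, 45 mm wide, 12 thick. May be absent.
- cutter_teal: Teal-handled side cutters, rigid (jaws do not open), 141 x 46 x 12 mm, 75 g. Origin: underside at mid-length; own -y points to the jaws (tip at y = -70 mm), +y to the handle ends (+71), z up. Hold on x = 0: at the waist by the pivot, y = -40, 17 mm wide, metal 2 to 9 mm above the underside (jaws taper beyond it), or across both handles, y = +42, 45 mm wide, 12 thick. May be absent.
- cutter_teal2: Second teal-handled side cutters, rigid (jaws do not open), 141 x 46 x 12 mm, 75 g. Origin: underside at mid-length; own -y points to the jaws (tip at y = -70 mm), +y to the handle ends (+71), z up. Hold on x = 0: at the waist by the pivot, y = -40, 17 mm wide, metal 2 to 9 mm above the underside (jaws taper beyond it), or across both handles, y = +42, 45 mm wide, 12 thick. May be absent.
- cutter_red_tip (a point): Point of the jaws of cutter_red, 70 mm from its origin along its own -y, 6 mm above its underside.
- cutter_teal_tip (a point): Point of the jaws of cutter_teal, 70 mm from its origin along its own -y, 6 mm above its underside.
- cutter_teal2_tip (a point): Point of the jaws of cutter_teal2, 70 mm from its origin along its own -y, 6 mm above its underside.
- blue_driver: Blue-handled cross screwdriver, 144 mm long, 18 mm wide, lying left of the case. Bystander.
- small_board: Small green circuit board, 60 x 85 x 10 mm, lying left of the case. Bystander.
- white_bottle: White bottle with a red cap, 38 mm diameter, 83 mm tall, standing to the right. Bystander.
- red_marker: Marker with a red cap, 133 mm long, 14 mm thick, lying to the right. Bystander.

How it is judged:
On the way, in this order (a step that is already met when the one before it is completed fails the run):
1. every pair of cutters lies flat in the tray, points under the guard, handles to the front, let go (x of cutter_red_tip in the frame of tool_case between 0.05 and 0.085 m and z of cutter_red_tip in the frame of tool_case between 0.03 and 0.062 m and x of each of cutter_red, cutter_teal, cutter_teal2 in the frame of tool_case above -0.014 m and y of cutter_red in the frame of tool_case between -0.14 and 0.14 m and z of each of cutter_red, cutter_teal, cutter_teal2 in the frame of tool_case below 0.048 m and angle between each of cutter_red, cutter_teal, cutter_teal2's own z axis and vertical below 0.2 rad and angle between the y axis of each of cutter_red, cutter_teal, cutter_teal2 and the x axis of tool_case, either way round below 0.3 rad and x of cutter_teal_tip in the frame of tool_case between 0.05 and 0.085 m and z of cutter_teal_tip in the frame of tool_case between 0.03 and 0.062 m and y of cutter_teal in the frame of tool_case between -0.14 and 0.14 m and x of cutter_teal2_tip in the frame of tool_case between 0.05 and 0.085 m and z of cutter_teal2_tip in the frame of tool_case between 0.03 and 0.062 m and y of cutter_teal2 in the frame of tool_case between -0.14 and 0.14 m and linear speed of each of cutter_red, cutter_teal, cutter_teal2 below 0.03 m/s and contact force between the fingers and cutter_red below 0.2 N and contact force between the fingers and cutter_teal below 0.2 N and contact force between the fingers and cutter_teal2 below 0.2 N), for 0.3 s.
2. the knee of the stay is broken (value of joint stay_knee above 0.25 rad), for 0.1 s.
At the end, for the whole second after the job is handed in: Every pair present lies at rest, flat (0.2 rad) on the tray bed, in line with the case front to back (0.3 rad), handles to the front, tip under the guard and at least 56 mm behind its front edge, origin under 14 mm in front of the case centre; the lid is shut (below 0.05 rad) (x of cutter_red_tip in the frame of tool_case between 0.05 and 0.085 m and z of cutter_red_tip in the frame of tool_case between 0.03 and 0.062 m and x of each of cutter_red, cutter_teal, cutter_teal2 in the frame of tool_case above -0.014 m and y of cutter_red in the frame of tool_case between -0.14 and 0.14 m and z of each of cutter_red, cutter_teal, cutter_teal2 in the frame of tool_case below 0.048 m and angle between each of cutter_red, cutter_teal, cutter_teal2's own z axis and vertical below 0.2 rad and angle between the y axis of each of cutter_red, cutter_teal, cutter_teal2 and the x axis of tool_case, either way round below 0.3 rad and x of cutter_teal_tip in the frame of tool_case between 0.05 and 0.085 m and z of cutter_teal_tip in the frame of tool_case between 0.03 and 0.062 m and y of cutter_teal in the frame of tool_case between -0.14 and 0.14 m and x of cutter_teal2_tip in the frame of tool_case between 0.05 and 0.085 m and z of cutter_teal2_tip in the frame of tool_case between 0.03 and 0.062 m and y of cutter_teal2 in the frame of tool_case between -0.14 and 0.14 m and linear speed of each of cutter_red, cutter_teal, cutter_teal2 below 0.03 m/s and value of joint case_lid below 0.05 rad); the robot touches nothing.
It fails at once if the lid is dropped or slammed (closing faster than 3 rad/s) (velocity of joint case_lid below -3 rad/s).
It fails at once if a bystander (blue screwdriver, small board, white bottle, red marker) is moved more than 30 mm (distance of any of blue_driver, small_board, white_bottle, red_marker from where it was at the start of the episode above 0.03 m).
Of cutter_red, cutter_teal, cutter_teal2 only 2 to 3 are there at a start; the rules pass over those that are not, and their reading is None.
At some moment in a run one of cutter_red, cutter_teal, cutter_teal2 may be knocked a few centimetres aside while the robot is not near it.
It also fails if it takes over 210 s, if anything falls off the work surface, if the arm or the gripper's body presses on something with over 40 N, if the wrist force passes 120 N, or if a joint passes its speed limit or range.

ROBOT

A 6-joint arm with a two-finger parallel gripper is mounted at the origin on a cart in front of the work surface, level with it; the furniture and walls round the work are solid. World frame = base frame: x ahead of the robot, y to its left, z up, the work surface at z = 0. Lengths are in m, angles in rad, forces in N, time in s.
With the tool pointing down it reaches from about 0.325 to 0.9 m from the base axis. Payload 3.5 kg.
Tool frame: the origin (TCP) lies midway between the tips of the shut fingers; the grasp point (between the pads) lies 19 mm behind it; z points along the fingers, y is the line along which they close (so a half turn about z gives the same grasp; the last joint's range is limited). The gripper opens to 85 mm and grips with 20 to 120 N. Pads are 22 mm wide; open, the fingers measure 114 mm over their backs; the gripper's body (76 mm by 85 mm) begins 54 mm behind the grasp point. The pads swing forward as they close: fully open they stand 13 mm farther back than shut.
Start: joints at [-1.307, 0.276, -0.026, 1.268, 0, 1.467], TCP at [0.224, -0.583, 0.231] pointing down, gripper open.
Joint ranges: [-3.12, 3.12], [-0.85, 1.88], [-1.08, 1.24], [-1.95, 2.15], [-1.57, 1.53], [-3.14, 3.14]. Speed limits (rad/s): [2.57, 2.57, 3.14, 3.14, 3.14, 3.14].

INTERFACE

Orientations are given as [roll, pitch, yaw] about the fixed x, y, z axes, in that order (R = Rz(yaw) Ry(pitch) Rx(roll)).
In Python, from rig import ctrl gives the robot as it stands.
- The arm moves only by the shell command python3 steer.py 'ROWS' [FORCE]. ROWS is a JSON list of rows, 1 to 20 of them, each of 7 numbers: the finger opening in m, then dx, dy, dz in m, then a rotation vector rx, ry, rz in rad; each row is the pose to reach, as a shift and turn from the pose commanded when the command began, along the tool's axes at that moment; what a row does not reach only later rows make up. A row lasts 1/12 s, in which the tool goes at most 0.0417 m and 0.125 rad, less where a joint would pass 70% of its speed; a pose out of reach is approached as far as the arm can. The fingers move at their own pace and stop on an object; FORCE is the grip in N (left out, the last holds). Time passes only in rows, so rows that do not move let the fingers close. It prints the time, the measured TCP pose, the force, the opening and the grip force at its end.
- ctrl.state(): the state, without advancing time (a new reading comes with each control period).
- ctrl.camera(name): name is "scene" or "top" or "wrist"; returns a dict with "color" (420x560x3 uint8, red, green, blue), "fx", "fy", "cx", "cy" (pixels), "R" (3x3) and "t" (3): a world point X has camera coordinates R X + t. Camera axes: x right, y down, z forward; pixel columns grow to the right and rows downward; lengths in m; the calibration is good to about 2 mm. A picture is of the moment at which its call begins. There is no depth.
- ctrl.close_job(): hands the job in; it is judged then, once.
The state is a dict: "time": time; "joints": joint angles; "dq": joint speeds; "tau": joint torques, N m; "position": TCP position; "tool_rot": TCP orientation; "wrist_force": force on the tool from outside, world axes, zero at the start; "moment": the same for the moment, N m; "width": finger opening in m; "grasp_force": force on a finger pad.
Only numpy, scipy, OpenCV 4.12 (cv2) and the standard library are available. Lean on these libraries where they do the work, as an engineer would, in place of code of your own. Each camera call takes 0.05 s, during which the arm holds its last target. There are 200 camera calls.

## Working session

There is one attempt and no reset: what is moved stays moved. The work goes in short steps, Python scripts to look and compute and a shell command to move; the robot and the scene stay as the last step left them, time stands still between calls to the robot, and variables do not carry over. Pictures are saved under pics/ and viewed, at most 14 in all, crops included, and the job is handed in when it is done.

```bash
ls; mkdir -p pics; python3 - <<'E'
from rig import ctrl
import cv2
for n in("scene","top"):
    c=ctrl.camera(n);cv2.imwrite(f"pics/{n}0.png",c["color"][:,:,::-1])
    print(n,c["fx"],c["fy"],c["cx"],c["cy"],c["R"],c["t"])
print(ctrl.state())
E
```

```text
pics
rig.py
steer.py
scene 448.81138469511234 448.81138469511234 276.02535004918025 212.83527358669699 [[ 0.99845997 -0.05515495 -0.00596745]
 [-0.04836789 -0.81278208 -0.58055648]
 [ 0.02717033  0.57995105 -0.81419811]] [-0.60727267  0.13120085  1.42317534]
top 451.62106371663174 451.62106371663174 274.1272269018539 212.1402467557574 [[-0.01106633 -0.99992518 -0.00521287]
 [-0.99807919  0.01136339 -0.06089992]
 [ 0.0609546   0.00452892 -0.99813026]] [0.00679877 0.60450086 1.42941489]
{'time': 0.1, 'joints': array([-1.30740914e+00,  2.77056987e-01, -2.77771912e-02,  1.26803157e+00,
       -3.41737366e-05,  1.46740812e+00]), 'dq': array([0.00011252, 0.00069268, 0.00345254, 0.00138205, 0.00016928,
       0.00079105]), 'tau': array([-2.66865909e-04, -4.46707463e+01,  2.96128535e+01,  8.47507850e-03,
       -2.04383200e-04, -4.92143670e-06]), 'position': array([ 0.22392515, -0.5827207 ,  0.23025575]), 'tool_rot': array([-3.13953076e+00, -1.79581268e-04,  3.66775251e-01]), 'wrist_force': array([0.03264645, 0.06582618, 0.59443102]), 'moment': array([-0.02359727,  0.02368027, -0.00416193]), 'grasp_force': 0.0, 'width': 0.08546753806335594}
```

View pics/scene0.png

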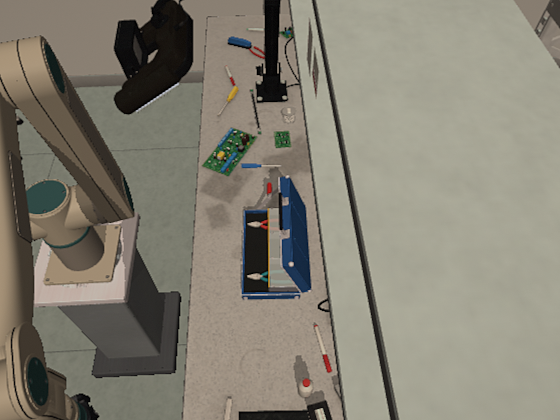

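View pics/top0.png

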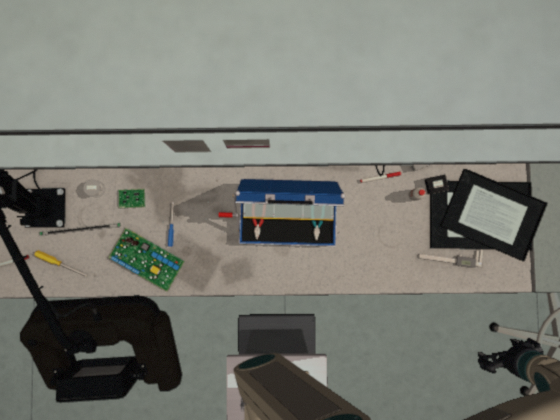

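The scene view shows the case with two pairs, red at about (262,225) and teal at (258,276). The top view has red at (258,230), teal at (317,232), the knob at (225,214) and the case front at row 244. Next I'll measure the case and the cutters.

```bash
cat > h.py <<'E'
from rig import ctrl
import cv2, numpy as np
from scipy.spatial.transform import Rotation as Ro
def ray(c,u,v):
    d=c["R"].T@np.array([(u-c["cx"])/c["fx"],(v-c["cy"])/c["fy"],1]);return -c["R"].T@c["t"],d
def plane(c,u,v,z):
    o,d=ray(c,u,v);return o+d*(z-o[2])/d[2]
def tri(*r):
    A=0;b=0
    for o,d in r:
        d=d/np.linalg.norm(d);P=np.eye(3)-np.outer(d,d);A=A+P;b=b+P@o
    X=np.linalg.solve(A,b);return X
def proj(c,X):
    p=c["R"]@np.array(X)+c["t"];return c["fx"]*p[0]/p[2]+c["cx"],c["fy"]*p[1]/p[2]+c["cy"]
def blobs(c,lo,hi,amin=8,box=None):
    h=cv2.cvtColor(c["color"],cv2.COLOR_RGB2HSV);m=cv2.inRange(h,np.array(lo),np.array(hi))
    if lo[0]==0:m|=cv2.inRange(h,np.array([172,lo[1],lo[2]]),np.array([180,255,255]))
    if box:k=np.zeros_like(m);k[box[1]:box[3],box[0]:box[2]]=255;m&=k
    n,l,s,ce=cv2.connectedComponentsWithStats(m)
    return [(s[i],ce[i],l==i) for i in range(1,n) if s[i][4]>=amin]
def delta(p,rpy=None):
    "shift in the tool axes from current pose to p, and rotvec"
    s=ctrl.state();R=Ro.from_euler('xyz',s["tool_rot"])
    d=R.inv().apply(np.array(p)-s["position"])
    r=np.zeros(3) if rpy is None else (R.inv()*Ro.from_euler('xyz',rpy)).as_rotvec()
    return d.round(4),r.round(3)
E
python3 - <<'E'
from h import *
for n,b in(("scene",(225,165,325,310)),("top",(205,170,355,255))):
    c=ctrl.camera(n)
    for nm,lo,hi in(("red",(0,130,80),(6,255,255)),("teal",(80,90,60),(97,255,255)),("yellow",(18,90,100),(32,255,255)),("blue",(105,120,40),(125,255,255))):
        for s,ce,m in blobs(c,lo,hi,6,b): print(n,nm,s,ce.round(1))
    x0,y0,x1,y1=b
    cv2.imwrite(f"pics/{n}1.png",cv2.resize(c["color"][y0:y1,x0:x1,::-1],None,fx=5 if n=="top" else 4,fy=5 if n=="top" else 4,interpolation=cv2.INTER_CUBIC))
E
```

```text
scene red [267 182   5  12  50] [268.9 187.7]
scene red [260 220   8   4  19] [263.9 221.5]
scene red [260 225   8   4  21] [263.8 226.4]
scene teal [261 271   7   5  20] [264.4 273.3]
scene teal [261 277   7   5  22] [264.1 279. ]
scene yellow [267 208   2  11  15] [267.7 213.4]
scene yellow [268 221   2  66 111] [268.4 253.4]
scene blue [242 165  19   3  53] [250.4 165.9]
scene blue [ 280  177   31  115 2224] [295.  236.5]
scene blue [242 210  57  84 294] [253.5 257.4]
scene blue [243 295  57   4 147] [270.5 296.8]
top red [218 212  15   6  74] [225.  214.3]
top red [252 219   5   7  22] [254.4 221.5]
top red [259 219   5   8  26] [260.7 222.3]
top teal [312 221   5   6  17] [314.1 223. ]
top teal [318 221   5   7  20] [319.9 223.5]
top yellow [243 217  90   4 131] [288.6 218.2]
top blue [ 237  180  106   24 1924] [289.3 190.5]
top blue [241 206   2   7  12] [241.4 208.6]
top blue [240 214  95  31 257] [285.7 237.6]
```

View pics/top1.png

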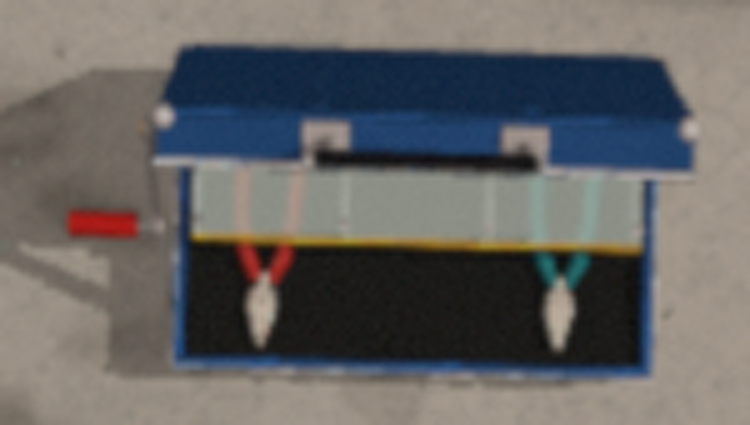

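The enlarged top view shows red at (258,230) and teal at (316,232) in the outer pockets with their points forward. The middle pocket is empty, and the yellow guard edge runs from (243,217.6) to (333.6,219.8). I'll get a rough case pose now, then look with the wrist camera.

```bash
python3 - <<'E'
from h import *
t=ctrl.camera("top");s=ctrl.camera("scene")
L=tri(ray(t,243,217.6),ray(s,268,208));R=tri(ray(t,333.6,219.8),ray(s,268.7,287))
print("guard L,R",L,R, (L+R)/2)
for u in((243,217.6),(333.6,219.8)):print(plane(t,*u,.066))
print("front rim",plane(t,241,244,.046),plane(t,335,245,.046))
print("knob",tri(ray(t,225,214.3),ray(s,268.9,187.7)))
for u in((257.5,238.5),(258,226),(316.5,240),(317,227)):print(plane(t,*u,.042))
cs=plane(t,289,228,.04);print(cs, delta([.49,0,.36],[3.1416,0,0]))
w=ctrl.camera("wrist");print(w["R"],w["t"], -w["R"].T@w["t"],w["fx"])
E
```

```text
guard L,R [0.58691258 0.09633109 0.06866198] [ 0.57662092 -0.18323773  0.07153381] [ 0.58176675 -0.04345332  0.07009789]
[0.58578157 0.09645017 0.066     ]
[ 0.57578902 -0.18400373  0.066     ]
front rim [0.50405762 0.10475956 0.046     ] [ 0.49769525 -0.18941456  0.046     ]
knob [0.59418203 0.14736426 0.1087322 ]
[0.5206961 0.053082  0.042    ]
[0.55996477 0.05116093 0.042     ]
[ 0.51394048 -0.13218036  0.042     ]
[ 0.5547355  -0.13443721  0.042     ]
[ 0.5526284  -0.04638983  0.04      ] (array([ 0.4574, -0.4491, -0.1287]), array([-0.001,  0.   ,  0.367]))
[[ 0.3588308  -0.9334018  -0.00123958]
 [-0.89884423 -0.34590312  0.26912839]
 [-0.2516337  -0.09545736 -0.96310351]] [-0.62513347 -0.03546938  0.37856247] [ 0.28769477 -0.5596331   0.37336575] 348.29804601395324
```

```bash
python3 - <<'E'
from h import *
print(delta([.47,-.044,.28],[3.1416,0,3.1056]))
E
```

```text
(array([ 0.4229, -0.4152, -0.0487]), array([-0.000e+00, -1.000e-03, -2.739e+00]))
```

```bash
python3 steer.py '[[0.085,0,0,-0.049,0,0,-0.12],[0.085,0.03,-0.03,-0.049,0,0,-0.24],[0.085,0.423,-0.415,-0.049,0,0,-1.3],[0.085,0.423,-0.415,-0.049,0,0,-1.3],[0.085,0.423,-0.415,-0.049,0,0,-1.3],[0.085,0.423,-0.415,-0.049,0,0,-1.3],[0.085,0.423,-0.415,-0.049,0,0,-1.3],[0.085,0.423,-0.415,-0.049,0,0,-1.3],[0.085,0.423,-0.415,-0.049,0,0,-1.3],[0.085,0.423,-0.415,-0.049,0,0,-1.3],[0.085,0.423,-0.415,-0.049,0,0,-2.74],[0.085,0.423,-0.415,-0.049,0,0,-2.74],[0.085,0.423,-0.415,-0.049,0,0,-2.74],[0.085,0.423,-0.415,-0.049,0,0,-2.74],[0.085,0.423,-0.415,-0.049,0,0,-2.74],[0.085,0.423,-0.415,-0.049,0,0,-2.74],[0.085,0.423,-0.415,-0.049,0,0,-2.74],[0.085,0.423,-0.415,-0.049,0,0,-2.74],[0.085,0.423,-0.415,-0.049,0,0,-2.74],[0.085,0.423,-0.415,-0.049,0,0,-2.74]]'
python3 - <<'E'
from h import *
print(delta([.47,-.044,.28],[3.1416,0,3.1056]))
E
```

```text
time: 2.02
position: [0.4702, -0.0439, 0.2804]
tool_rot: [3.142, 0.0, 2.864]
wrist_force: [1.0, -0.2, 0.3]
width: 0.0845
grasp_force: 0.0
(array([ 0.0002, -0.0001,  0.0004]), array([-0.   ,  0.   , -0.242]))
```

```bash
python3 steer.py '[[0.085,0,0,0,0,0,-0.12],[0.085,0,0,0,0,0,-0.242],[0.085,0,0,0,0,0,-0.242],[0.085,0,0,0,0,0,-0.242]]'
python3 - <<'E'
from h import *
c=ctrl.camera("wrist");np.save("w1.npy",c,allow_pickle=True)
cv2.imwrite("pics/w1.png",c["color"][:,:,::-1])
for nm,lo,hi in(("red",(0,130,80),(6,255,255)),("teal",(80,90,60),(97,255,255)),("yellow",(18,90,100),(32,255,255))):
    for s,ce,m in blobs(c,lo,hi,15): print(nm,s,ce.round(1))
for X in((.582,-.0435,.066),(.588,-.0437,.036)):print(proj(c,X))
E
```

```text
time: 2.35
position: [0.4701, -0.0443, 0.2804]
tool_rot: [-3.142, 0.0, 3.096]
wrist_force: [0.2, -0.2, -0.0]
width: 0.085
grasp_force: 0.0
red [346 248  18  30 267] [354.3 263.7]
red [366 249  14  29 235] [372.9 264.2]
red [450 292  46  16 651] [473.1 299.8]
teal [191 252  13  27 204] [197.3 266.1]
teal [209 252  15  26 204] [215.5 265.5]
yellow [174 278 208   6 692] [276.9 281.4]
(np.float64(283.0767673759377), np.float64(278.81898646678815))
(np.float64(282.709823879828), np.float64(271.98554024897805))
```

View pics/w1.png

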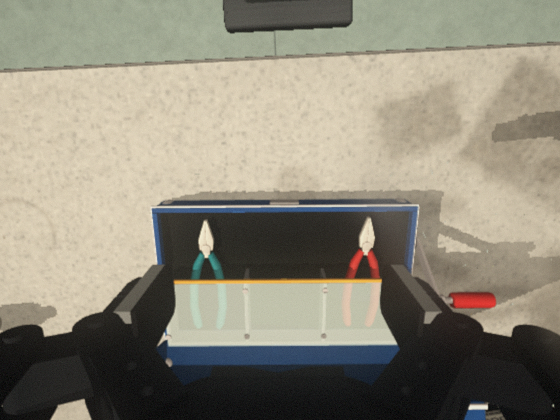

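The wrist view has the bench edge at the top, the teal tip at (206,219), the red tip at (368,217) and the guard edge along row 281. I'll take a second view from nearer the robot to get heights.

```bash
python3 steer.py '[[0.085,0.03,0,0,0,0,0],[0.085,0.07,0,0,0,0,0],[0.085,0.08,0,0,0,0,0],[0.085,0.08,0,0,0,0,0],[0.085,0.08,0,0,0,0,0]]'
cat >> h.py <<'E'
def feats(c,z=.066):
    "tray features in the wrist image: yellow edge ends, cutter tip / pivot-side handle centroid"
    f={}
    y=[b for b in blobs(c,(18,90,100),(32,255,255),150)]
    if y:
        m=sum(b[2] for b in y)>0
        v,u=np.nonzero(m);k=np.polyfit(u,v,1)
        f["gl"]=(u.min(),np.polyval(k,u.min()));f["gr"]=(u.max(),np.polyval(k,u.max()))
    h=cv2.cvtColor(c["color"],cv2.COLOR_RGB2HSV)
    metal=cv2.inRange(h,np.array([0,0,110]),np.array([180,75,255]))
    n,l,s,ce=cv2.connectedComponentsWithStats(metal)
    for nm,lo,hi in(("red",(0,130,80),(6,255,255)),("teal",(80,90,60),(97,255,255))):
        b=[q for q in blobs(c,lo,hi,60) if q[0][2]<q[0][3]*1.6]
        if len(b)<1: continue
        hc=np.mean([q[1] for q in b],0);f[nm+"_h"]=tuple(hc)
        cand=[i for i in range(1,n) if 60<s[i][4]<4000 and np.hypot(*(ce[i]-hc))<80]
        if not cand: continue
        i=min(cand,key=lambda i:np.hypot(*(ce[i]-hc)))
        v,u=np.nonzero(l==i);d=np.hypot(u-hc[0],v-hc[1]);j=d>d.max()-1.5
        f[nm+"_t"]=(u[j].mean(),v[j].mean());f[nm+"_j"]=tuple(ce[i])
    return f
E
python3 - <<'E'
from h import *
a=np.load("w1.npy",allow_pickle=True).item();b=ctrl.camera("wrist");np.save("w2.npy",b,allow_pickle=True)
cv2.imwrite("pics/w2.png",b["color"][:,:,::-1])
A=feats(a);B=feats(b)
for k in A:
    if k in B: print(k,np.round(A[k],1),np.round(B[k],1),tri(ray(a,*A[k]),ray(b,*B[k])).round(4), plane(a,*A[k],.066 if k[0]=='g' else .042).round(4),plane(b,*B[k],.066 if k[0]=='g' else .042).round(4))
E
```

```text
time: 2.82
position: [0.3904, -0.041, 0.2806]
tool_rot: [-3.141, 0.002, 3.097]
wrist_force: [1.5, -0.0, 0.4]
width: 0.0852
grasp_force: 0.0
gl [174.  282.1] [168.  342.8] [ 0.5776 -0.1718  0.0705] [ 0.5804 -0.1666  0.066 ] [ 0.5806 -0.1805  0.066 ]
gr [381.  280.7] [396.  341.6] [0.5763 0.0716 0.0874] [0.5893 0.0667 0.066 ] [0.591  0.0909 0.066 ]
red_h [363.6 263.9] [260.  351.7] [ 0.4283 -0.0342  0.319 ] [0.5791 0.0526 0.042 ] [ 0.6165 -0.0739  0.042 ]
red_t [368.  217.6] [208.3 283.7] [ 0.3857 -0.043   0.369 ] [0.5218 0.0564 0.042 ] [ 0.5175 -0.1307  0.042 ]
red_j [366.6 236.2] [209.3 300.6] [ 0.3882 -0.0434  0.3707] [0.5443 0.0553 0.042 ] [ 0.5403 -0.1317  0.042 ]
teal_h [206.4 265.8] [210.3 325.8] [ 0.5673 -0.1308  0.0546] [ 0.5729 -0.1339  0.042 ] [ 0.5757 -0.1339  0.042 ]
teal_t [205.  220.6] [208.7 283.6] [ 0.5163 -0.1295  0.0441] [ 0.5169 -0.1299  0.042 ] [ 0.5174 -0.1302  0.042 ]
teal_j [205.4 239.4] [209.3 300.6] [ 0.5386 -0.131   0.045 ] [ 0.5397 -0.1317  0.042 ] [ 0.5403 -0.1317  0.042 ]
```

View pics/w2.png

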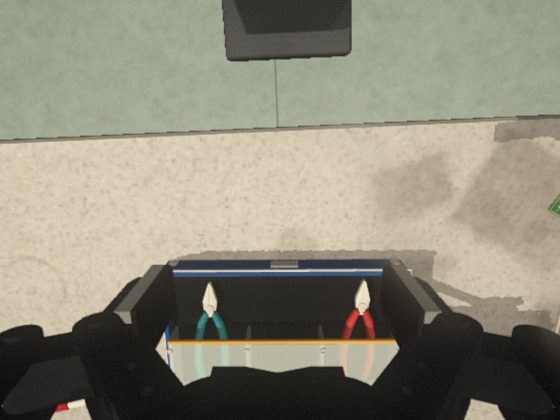

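```bash
python3 - <<'E'
from h import *
a=np.load("w1.npy",allow_pickle=True).item();b=np.load("w2.npy",allow_pickle=True).item()
print("rim corners",plane(a,154,208,.046),plane(a,417,206,.046))
print("webs",plane(a,247,281.5,.066),plane(a,323.5,281,.066),plane(b,248,342,.066),plane(b,321.5,342,.066))
b["color"]=b["color"].copy();b["color"][:,:300]=0;B=feats(b);A=feats(a)
for k in("red_t","red_j"): print(k,B[k],tri(ray(a,*A[k]),ray(b,*B[k])).round(4),plane(b,*B[k],.042))
print("bench edge",plane(b,280,127,0))
print("guard edge height",[tri(ray(a,247,281.5),ray(b,248,342)),tri(ray(a,323.5,281),ray(b,321.5,342))])
E
```

```text
rim corners [ 0.49831327 -0.18456345  0.046     ] [0.50945992 0.10987641 0.046     ]
webs [ 0.5834573  -0.08428578  0.066     ] [0.58678412 0.00191848 0.066     ] [ 0.58370992 -0.08515469  0.066     ] [0.58758542 0.00230262 0.066     ]
red_t (np.float64(363.5), np.float64(280.6666666666667)) [0.5219 0.0565 0.0417] [0.52176996 0.05645915 0.042     ]
red_j (np.float64(362.09831460674155), np.float64(297.6292134831461)) [0.5438 0.055  0.0433] [0.54456963 0.0552616  0.042     ]
bench edge [ 0.33895171 -0.03617302  0.        ]
guard edge height [array([ 0.58289528, -0.08458283,  0.06710263]), array([0.58508854, 0.00171596, 0.06932024])]
```

```bash
python3 - <<'E'
from h import *
print(delta([.547,-.1318,.12],[3.1416,0,3.096]))
E
```

```text
(array([-0.1594, -0.0837,  0.1611]), array([-0.   ,  0.002,  0.002]))
```

```bash
python3 steer.py '[[0.04,-0.03,-0.02,0.02,0,0,0],[0.04,-0.06,-0.03,0.045,0,0,0],[0.04,-0.09,-0.045,0.07,0,0,0],[0.04,-0.115,-0.06,0.1,0,0,0],[0.04,-0.14,-0.073,0.13,0,0,0],[0.04,-0.1594,-0.0837,0.161,0,0,0],[0.04,-0.1594,-0.0837,0.161,0,0,0],[0.04,-0.1594,-0.0837,0.161,0,0,0],[0.04,-0.1594,-0.0837,0.161,0,0,0]]'
python3 - <<'E'
from h import *
c=ctrl.camera("wrist");cv2.imwrite("pics/w3.png",c["color"][:,:,::-1])
f=feats(c);print({k:plane(c,*f[k],.042).round(4) for k in f if k[0]!='g'},f)
print(delta([.547,-.1318,.0395],[3.1416,0,3.096]),ctrl.state()["width"])
E
```

```text
time: 3.62
position: [0.5464, -0.1313, 0.1192]
tool_rot: [3.141, -0.001, 3.099]
wrist_force: [0.6, 1.7, 0.1]
width: 0.0401
grasp_force: 0.0
{'red_h': array([0.5779, 0.0418, 0.042 ]), 'red_t': array([0.5309, 0.0499, 0.042 ]), 'red_j': array([0.5497, 0.0498, 0.042 ]), 'teal_h': array([ 0.573 , -0.1337,  0.042 ]), 'teal_t': array([ 0.5161, -0.1299,  0.042 ]), 'teal_j': array([ 0.5398, -0.1314,  0.042 ])} {'gl': (np.int64(232), np.float64(285.60663012269805)), 'gr': (np.int64(559), np.float64(285.0474647219414)), 'red_h': (np.float64(535.0440573770492), np.float64(253.90983606557376)), 'red_t': (np.float64(559.0), np.float64(185.5)), 'red_j': (np.float64(553.917372881356), np.float64(213.58474576271186)), 'teal_h': (np.float64(276.4309737496205), np.float64(257.61675011964735)), 'teal_t': (np.float64(278.5), np.float64(174.6)), 'teal_j': (np.float64(277.64382470119523), np.float64(210.44541832669321))}
(array([-0.0002, -0.0004,  0.0808]), array([-0.   ,  0.001,  0.003])) 0.03994323824668559
```

View pics/w3.png

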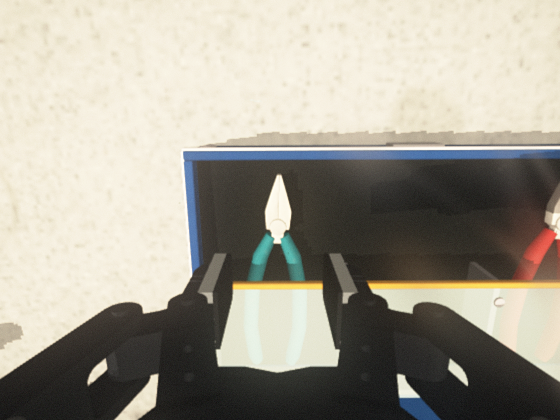

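The pads straddle the teal waist at (277,228), with the tip at (278,175). I'll go down and grip.

```bash
python3 steer.py '[[0.04,0,0,0.03,0,0,0],[0.04,0,0,0.06,0,0,0],[0.04,0,0,0.075,0,0,0],[0.04,0,0,0.08,0,0,0],[0.04,0,0,0.08,0,0,0],[0.01,0,0,0.08,0,0,0],[0.01,0,0,0.08,0,0,0],[0.01,0,0,0.08,0,0,0],[0.01,0,0,0.08,0,0,0],[0.01,0,0,0.08,0,0,0],[0.01,0,0,0.08,0,0,0]]' 50
python3 steer.py '[[0.01,0,0,-0.005,0,0,0],[0.01,0,0,-0.01,0,0,0],[0.01,0,0,-0.013,0,0,0],[0.01,0,0,-0.013,0,0,0]]'
python3 - <<'E'
from h import *
c=ctrl.camera("wrist");cv2.imwrite("pics/w4.png",c["color"][:,:,::-1])
print(ctrl.state()["position"],ctrl.state()["tool_rot"])
E
```

```text
time: 4.58
position: [0.5477, -0.1319, 0.0412]
tool_rot: [-3.141, 0.004, 3.099]
wrist_force: [-0.5, 0.2, 5.7]
width: 0.0137
grasp_force: 48.8
time: 4.92
position: [0.5462, -0.1315, 0.053]
tool_rot: [-3.141, 0.001, 3.099]
wrist_force: [-0.0, -1.2, -0.9]
width: 0.0135
grasp_force: 48.1
[ 0.54599184 -0.13138919  0.05258074] [-3.14152939e+00  3.27466790e-04  3.09879008e+00]
```

View pics/w4.png

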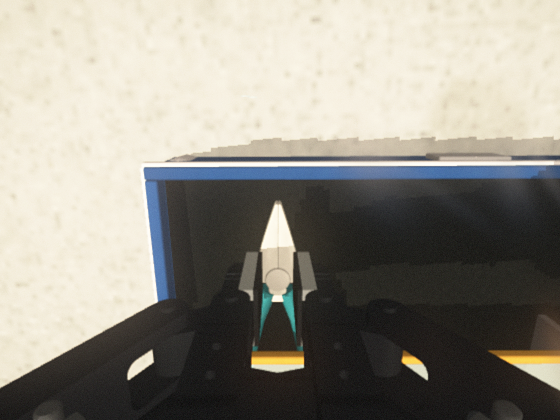

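The red insulation is held clear and teal is gripped at the pivot (277,282). Next I lift slightly, pull it out forwards, turn it and set it down on the bench in front of the case.

```bash
python3 steer.py '[[0.01,0,0,-0.0035,0,0,0],[0.01,0.015,0,-0.0035,0,0,0],[0.01,0.035,0,-0.0035,0,0,0],[0.01,0.055,0,-0.0035,0,0,0],[0.01,0.075,0,-0.0035,0,0,0],[0.01,0.095,0,-0.0035,0,0,0],[0.01,0.1,0,-0.015,0,0,0],[0.01,0.11,-0.007,-0.04,0,0,-0.1],[0.01,0.1255,-0.014,-0.06,0,0,-0.2],[0.01,0.1255,-0.014,-0.06,0,0,-0.32],[0.01,0.1255,-0.014,-0.06,0,0,-0.44],[0.01,0.1255,-0.014,-0.06,0,0,-0.56],[0.01,0.1255,-0.014,-0.06,0,0,-0.68],[0.01,0.1255,-0.014,-0.06,0,0,-0.8],[0.01,0.1255,-0.014,-0.06,0,0,-0.92],[0.01,0.1255,-0.014,-0.06,0,0,-1.04],[0.01,0.1255,-0.014,-0.06,0,0,-1.16],[0.01,0.1255,-0.014,-0.06,0,0,-1.28],[0.01,0.1255,-0.014,-0.06,0,0,-1.4],[0.01,0.1255,-0.014,-0.06,0,0,-1.52]]'
python3 steer.py '[[0.01,0,0,0,0,0,-0.093],[0.01,0,0,0,0,0,-0.093]]'
python3 - <<'E'
from h import *
print(delta([.42,-.14,.006],[3.1416,0,-1.5708]))
c=ctrl.camera("wrist");cv2.imwrite("pics/w5.png",c["color"][:,:,::-1])
E
```

```text
time: 6.63
position: [0.4196, -0.1398, 0.1122]
tool_rot: [3.141, 0.0, -1.658]
wrist_force: [-0.1, 0.0, -1.7]
width: 0.0135
grasp_force: 48.6
time: 6.8
position: [0.4196, -0.1399, 0.1122]
tool_rot: [3.141, 0.0, -1.57]
wrist_force: [0.8, 0.3, -1.2]
width: 0.0134
grasp_force: 48.6
(array([ 0.0002, -0.0004,  0.1062]), array([0.   , 0.   , 0.001]))
```

View pics/w5.png

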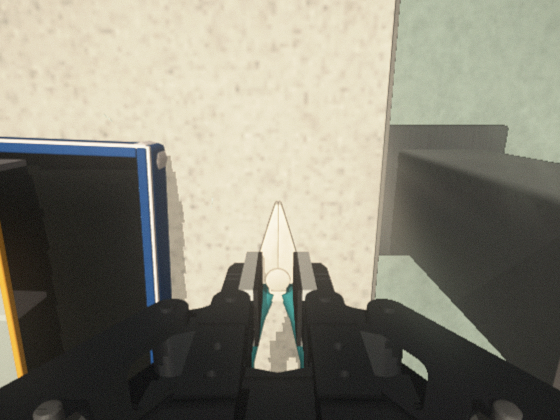

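Teal is still square in the pads, with its tip at (278,203) and free bench below it. I'll set it down, let go and take a look.

```bash
python3 steer.py '[[0.01,0,0,0.035,0,0,0],[0.01,0,0,0.07,0,0,0],[0.01,0,0,0.095,0,0,0],[0.01,0,0,0.104,0,0,0],[0.01,0,0,0.106,0,0,0],[0.01,0,0,0.106,0,0,0],[0.05,0,0,0.106,0,0,0],[0.05,0,0,0.106,0,0,0],[0.05,0,0,0.106,0,0,0],[0.05,0,0,0.07,0,0,0],[0.05,0,0,0.03,0,0,0],[0.05,0,0,0,0,0,0],[0.07,0,0,-0.03,0,0,0],[0.07,0.06,0,-0.06,0,0,0],[0.07,0.06,0,-0.06,0,0,0]]'
python3 - <<'E'
from h import *
c=ctrl.camera("wrist");cv2.imwrite("pics/w6.png",c["color"][:,:,::-1])
for s,ce,m in blobs(c,(80,90,40),(97,255,255),60):print(s,ce,plane(c,*ce,.006))
E
```

```text
time: 8.1
position: [0.4222, -0.2023, 0.1765]
tool_rot: [-3.135, -0.005, -1.57]
wrist_force: [1.7, 0.1, 0.2]
width: 0.0699
grasp_force: 0.0
[260 262  18  90 692] [266.31069364 306.91473988] [ 0.43408609 -0.08315466  0.006     ]
[285 262  17  90 695] [294.89928058 307.53093525] [ 0.40521514 -0.08259495  0.006     ]
```

View pics/w6.png

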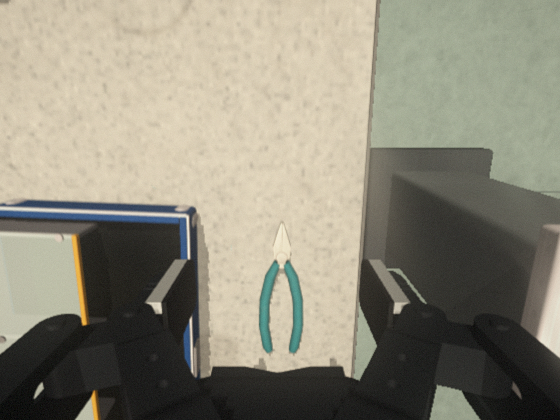

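Teal lies flat, tip at (281.5,223) and handle ends at (267,351) and (294,351). Now I compute the handle grasp.

```bash
cat >> h.py <<'E'
def cut(c,lo,hi,zp,box=None,amin=60):
    "cutter lying in full view: tip, handle ends, axis yaw, point at own y=+42"
    b=blobs(c,lo,hi,amin,box);m=sum(q[2] for q in b)>0
    v,u=np.nonzero(m);P=np.array([plane(c,x,y,zp)[:2] for x,y in zip(u,v)])
    n=P.mean(0)
    r=cv2.minAreaRect((P*1e4).astype(np.float32));pts=cv2.boxPoints(r)/1e4
    return n,pts
E
python3 - <<'E'
from h import *
c=ctrl.camera("wrist")
tip=plane(c,281.5,223,.006)[:2]
n,p=cut(c,(80,90,40),(97,255,255),.008);print(tip,n,p.round(4))
e=(plane(c,267,351,.008)+plane(c,294,351,.008))[:2]/2
d=(n-tip)/np.hypot(*(n-tip));print("len",np.hypot(*(e-tip)),"dir",d,"grip",tip+d*.112, np.degrees(np.arctan2(d[1],d[0])))
g=tip+d*.112
print(delta([g[0],g[1],.1],[3.1416,0,np.arctan2(d[1],d[0])]))
E
```

```text
[ 0.4215071  -0.17671013] [ 0.4197481  -0.08271782] [[ 0.3991 -0.0314]
 [ 0.3996 -0.1326]
 [ 0.4409 -0.1324]
 [ 0.4404 -0.0313]]
len 0.13927531757793304 dir [-0.018711    0.99982493] grip [ 0.41941147 -0.06472974] 91.07212369813763
(array([-0.14  ,  0.0048,  0.0755]), array([-0.01 ,  0.012,  3.119]))
```

```bash
python3 steer.py '[[0.07,-0.02,0.002,0,0,0,0.12],[0.07,-0.05,0.0045,0,0,0,0.24],[0.07,-0.08,0.0045,0,0,0,0.36],[0.07,-0.11,0.0045,0,0,0,0.48],[0.07,-0.1437,0.0045,0,0,0,0.6],[0.07,-0.1437,0.0045,0,0,0,0.72],[0.07,-0.1437,0.0045,0,0,0,0.84],[0.07,-0.1437,0.0045,0,0,0,0.96],[0.07,-0.1437,0.0045,0,0,0,1.08],[0.07,-0.1437,0.0045,0,0,0,1.2],[0.07,-0.1437,0.0045,0,0,0,1.32],[0.07,-0.1437,0.0045,0,0,0,1.44],[0.07,-0.1437,0.0045,0,0,0,1.56],[0.07,-0.1437,0.0045,0,0,0,1.68],[0.07,-0.1437,0.0045,0,0,0,1.8],[0.07,-0.1437,0.0045,0,0,0,1.92],[0.07,-0.1437,0.0045,0,0,0,2.04],[0.07,-0.1437,0.0045,0,0,0,2.16],[0.07,-0.1437,0.0045,0.02,0,0,2.28],[0.07,-0.1437,0.0045,0.04,0,0,2.4]]'
python3 steer.py '[[0.07,0,0,0.02,0,0,0.12],[0.07,0,0,0.04,0,0,0.24],[0.07,0,0,0.04,0,0,0.36],[0.07,0,0,0.04,0,0,0.48],[0.07,0,0,0.04,0,0,0.6],[0.07,0,0,0.04,0,0,0.72],[0.07,0,0,0.04,0,0,0.72],[0.07,0,0,0.04,0,0,0.72]]'
python3 - <<'E'
from h import *
print(delta([.4196,-.061,.006],[3.1416,0,1.58]))
c=ctrl.camera("wrist");n,p=cut(c,(80,90,40),(97,255,255),.008);print(n,p.round(4));cv2.imwrite("pics/w7.png",c["color"][:,:,::-1])
E
```

```text
time: 9.87
position: [0.4165, -0.0561, 0.1327]
tool_rot: [3.14, 0.003, 2.306]
wrist_force: [-0.2, 0.3, -0.5]
width: 0.0699
grasp_force: 0.0
time: 10.53
position: [0.4149, -0.0558, 0.092]
tool_rot: [-3.141, -0.0, 1.595]
wrist_force: [-0.5, -1.1, -1.1]
width: 0.0698
grasp_force: 0.0
(array([-0.0054,  0.0046,  0.086 ]), array([-0.001, -0.   ,  0.015]))
[ 0.41971685 -0.07858604] [[ 0.3974 -0.1317]
 [ 0.4404 -0.1323]
 [ 0.4418 -0.0323]
 [ 0.3988 -0.0317]]
```

View pics/w7.png

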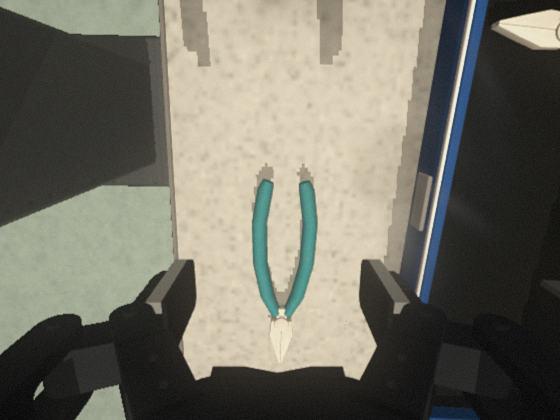

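Viewed from the jaw side, teal's handles run from (283,315) to their ends at (265–306,183), centred between the open pads. I'll go down and grip.

```bash
python3 steer.py '[[0.07,-0.0054,0.0046,0.03,0,0,0],[0.07,-0.0054,0.0046,0.06,0,0,0],[0.07,-0.0054,0.0046,0.08,0,0,0],[0.07,-0.0054,0.0046,0.088,0,0,0],[0.07,-0.0054,0.0046,0.088,0,0,0]]'
python3 steer.py '[[0.03,0,0,0,0,0,0],[0.03,0,0,0,0,0,0],[0.03,0,0,0,0,0,0],[0.03,0,0,0,0,0,0],[0.03,0,0,0,0,0,0]]' 25
python3 - <<'E'
from h import *
c=ctrl.camera("wrist");cv2.imwrite("pics/w8.png",c["color"][:,:,::-1])
E
```

```text
time: 11.0
position: [0.4179, -0.0608, 0.0025]
tool_rot: [-3.137, -0.002, 1.593]
wrist_force: [0.2, 0.4, 0.7]
width: 0.0701
grasp_force: 0.0
time: 11.42
position: [0.4216, -0.0619, 0.0059]
tool_rot: [3.139, 0.001, 1.592]
wrist_force: [-0.8, 1.0, 6.6]
width: 0.0412
grasp_force: 23.6
```

View pics/w8.png

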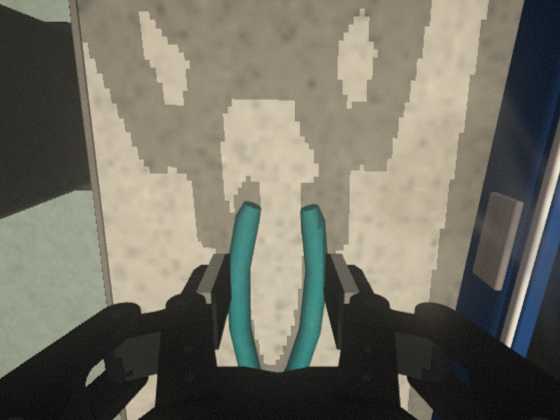

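```bash
python3 steer.py '[[0.03,0,0,0,0,0,0],[0.03,0,0,0,0,0,0],[0.03,0,0,-0.03,0,0,0],[0.03,0,0,-0.065,0,0,0],[0.03,-0.02,0.01,-0.1,0,0,-0.1],[0.03,-0.04,0.02,-0.11,0,0,-0.22],[0.03,-0.066,0.0266,-0.11,0,0,-0.34],[0.03,-0.066,0.0266,-0.11,0,0,-0.46],[0.03,-0.066,0.0266,-0.11,0,0,-0.58],[0.03,-0.066,0.0266,-0.11,0,0,-0.7],[0.03,-0.066,0.0266,-0.11,0,0,-0.82],[0.03,-0.066,0.0266,-0.11,0,0,-0.94],[0.03,-0.066,0.0266,-0.11,0,0,-1.06],[0.03,-0.066,0.0266,-0.11,0,0,-1.18],[0.03,-0.066,0.0266,-0.11,0,0,-1.3],[0.03,-0.066,0.0266,-0.11,0,0,-1.42],[0.03,-0.066,0.0266,-0.11,0,0,-1.52],[0.03,-0.066,0.0266,-0.11,0,0,-1.52],[0.03,-0.066,0.0266,-0.11,0,0,-1.52]]' 50
python3 - <<'E'
from h import *
print(ctrl.state()["position"],delta([.4496,-.1274,.056],[3.1416,0,3.11]))
t=ctrl.camera("top");s=ctrl.camera("scene")
A=t["color"][160:260,200:360,::-1];B=s["color"][195:305,225:325,::-1]
im=np.zeros((600,700,3),np.uint8);A=cv2.resize(A,None,fx=2.5,fy=2.5);B=cv2.resize(B,(300,330));im[:250,:400]=A;im[:330,400:700]=B
w=ctrl.camera("wrist")["color"][:,:,::-1];im[260:565,:400]=cv2.resize(w,(400,305));cv2.imwrite("pics/m1.png",im)
E
```

```text
time: 13.05
position: [0.4483, -0.127, 0.1147]
tool_rot: [-3.141, 0.001, 3.109]
wrist_force: [-0.3, 0.2, -0.6]
width: 0.0391
grasp_force: 44.5
[ 0.4483     -0.1270348   0.11471654] (array([-0.0013, -0.0003,  0.0587]), array([-0.   ,  0.001, -0.001]))
```

View pics/m1.png

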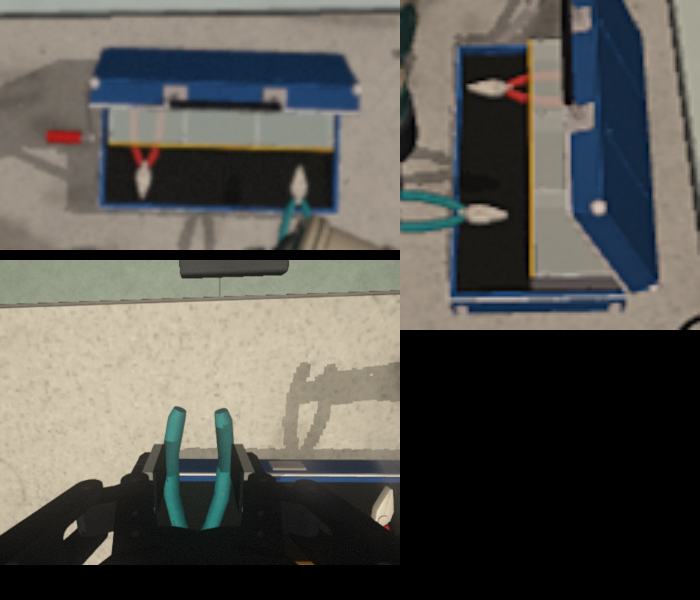

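In the montage, teal is held at the handles pointing to the guard, with its tip at top (319.6,227) and scene (261,266.7). Red has not moved. Triangulating the tip to check tilt.

```bash
python3 - <<'E'
from h import *
t=ctrl.camera("top");s=ctrl.camera("scene")
print(tri(ray(t,319.6,227.2),ray(s,261,266.7)),ctrl.state()["position"])
E
```

```text
[ 0.55548285 -0.1362122   0.10673904] [ 0.44820272 -0.12700111  0.11440867]
```

```bash
python3 steer.py '[[0.03,0,0,0.02,0,0,0],[0.03,0,0,0.045,0,0,0],[0.03,0,0,0.058,0,0,0],[0.03,0,0,0.058,0,0,0],[0.03,-0.015,0,0.058,0,0,0],[0.03,-0.03,0,0.058,0,0,0],[0.03,-0.045,0,0.058,0,0,0],[0.03,-0.06,0,0.058,0,0,0],[0.03,-0.075,-0.0004,0.058,0,0,0],[0.03,-0.088,-0.0005,0.058,0,0,0],[0.03,-0.096,-0.0005,0.058,0,0,0],[0.03,-0.096,-0.0005,0.058,0,0,0]]'
python3 steer.py '[[0.03,0,0,0.004,0,0,0],[0.03,0,0,0.008,0,0,0],[0.03,0,0,0.012,0,0,0],[0.03,0,0,0.014,0,0,0],[0.03,0,0,0.014,0,0,0]]'
python3 - <<'E'
from h import *
t=ctrl.camera("top");s=ctrl.camera("scene")
A=t["color"][160:260,200:360,::-1];B=s["color"][195:305,225:325,::-1]
im=np.zeros((600,700,3),np.uint8);A=cv2.resize(A,None,fx=2.5,fy=2.5);B=cv2.resize(B,(300,330));im[:250,:400]=A;im[:330,400:700]=B
w=ctrl.camera("wrist")["color"][:,:,::-1];im[260:565,:400]=cv2.resize(w,(400,305));cv2.imwrite("pics/m2.png",im)
E
```

```text
time: 14.3
position: [0.5467, -0.131, 0.0575]
tool_rot: [-3.141, 0.003, 3.112]
wrist_force: [0.4, -0.5, -0.8]
width: 0.0392
grasp_force: 44.4
time: 14.72
position: [0.5427, -0.1301, 0.0426]
tool_rot: [3.141, -0.002, 3.111]
wrist_force: [-3.3, 0.3, 5.9]
width: 0.0395
grasp_force: 46.6
```

View pics/m2.png

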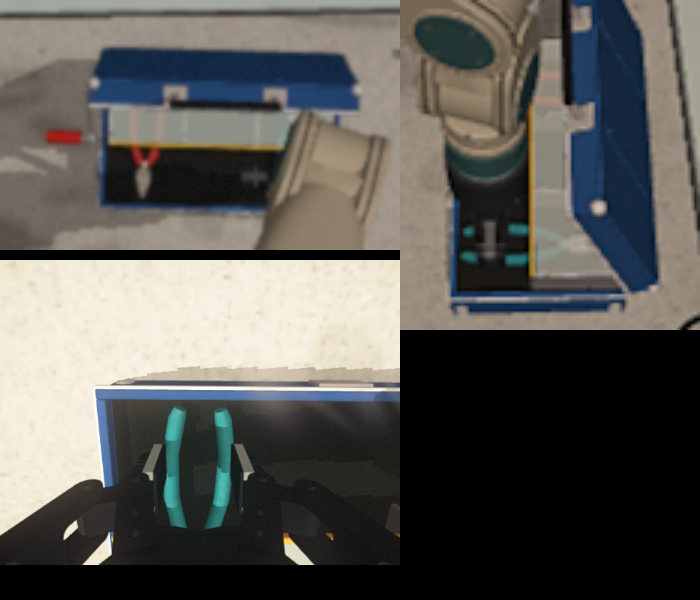

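Teal is seated on the bed, its handle ends at (178–222,408) in the wrist inset and just behind the front rim. Releasing, and then on to red.

```bash
python3 steer.py '[[0.06,0,0,0,0,0,0],[0.06,0,0,0,0,0,0],[0.06,0,0,0,0,0,0],[0.06,0,0,-0.02,0,0,0],[0.06,0,0,-0.05,0,0,0],[0.06,0,0,-0.085,0,0,0],[0.06,0.005,0.04,-0.085,0,0,0],[0.04,0.005,0.08,-0.085,0,0,0],[0.04,0.003,0.12,-0.085,0,0,0],[0.04,0,0.15,-0.085,0,0,0],[0.04,0,0.15,-0.085,0,0,0],[0.04,0,0.15,-0.085,0,0,0]]'
python3 - <<'E'
from h import *
w=ctrl.camera("wrist");f=feats(w);print({k:(np.round(f[k]),plane(w,*f[k],.042).round(4)) for k in f if k[:2]!='g'})
for q in blobs(w,(80,90,60),(97,255,255),60):
    print(q[0],plane(w,q[0][0]+q[0][2]/2,q[0][1],.044).round(4))
cv2.imwrite("pics/w9.png",w["color"][:,:,::-1])
E
```

```text
time: 15.87
position: [0.5484, 0.0209, 0.1271]
tool_rot: [-3.141, -0.0, 3.115]
wrist_force: [0.1, -0.8, -0.4]
width: 0.0397
grasp_force: 0.0
{'gl': (array([  0., 282.]), array([ 0.5919, -0.1805,  0.042 ])), 'gr': (array([398., 287.]), array([0.6035, 0.1061, 0.042 ])), 'red_h': (array([323., 252.]), array([0.5751, 0.0518, 0.042 ])), 'red_t': (array([345., 302.]), array([0.6153, 0.0684, 0.042 ])), 'red_j': (array([343., 277.]), array([0.595 , 0.0662, 0.042 ])), 'teal_h': (array([ 56., 223.]), array([ 0.5488, -0.1312,  0.042 ]))}
[  19  168   37  109 2108] [ 0.5107 -0.1348  0.044 ]
[  62  170   31  108 1938] [ 0.5127 -0.109   0.044 ]
```

View pics/w9.png

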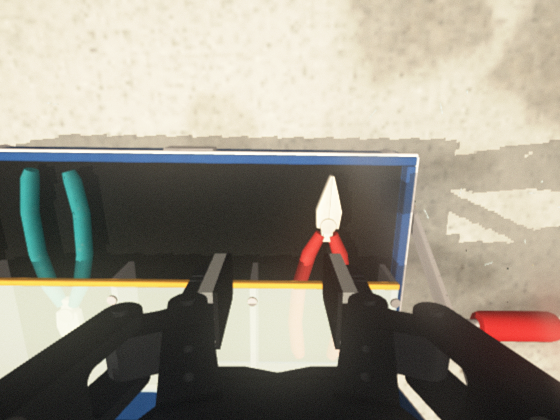

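Teal is in place, its jaws under the guard at (68,320) and handle ends at (30,170) and (70,172). The red tip is at (332,176) and its pivot at (327,228).

```bash
python3 - <<'E'
from h import *
w=ctrl.camera("wrist")
t=plane(w,332,176.5,.042);p=plane(w,327,228,.044);print(t,p,p-t)
d=(p-t)[:2];d/=np.hypot(*d);g=t[:2]+d*.0305
print(g,delta([*g,.0395],[3.1416,0,np.pi+np.arctan2(d[1],d[0])]))
E
```

```text
[0.52177885 0.05607574 0.042     ] [0.55685091 0.05285487 0.044     ] [ 0.03507206 -0.00322086  0.002     ]
[0.55215104 0.05328649] (array([-0.0027,  0.0343,  0.0876]), array([-0.   , -0.   ,  0.062]))
```

```bash
python3 steer.py '[[0.04,-0.0027,0.0343,0,0,0,0.045],[0.04,-0.0027,0.0343,0.03,0,0,0.045],[0.04,-0.0027,0.0343,0.06,0,0,0.045],[0.04,-0.0027,0.0343,0.08,0,0,0.045],[0.04,-0.0027,0.0343,0.0855,0,0,0.045],[0.04,-0.0027,0.0343,0.0855,0,0,0.045],[0.01,-0.0027,0.0343,0.0855,0,0,0.045],[0.01,-0.0027,0.0343,0.0855,0,0,0.045],[0.01,-0.0027,0.0343,0.0855,0,0,0.045],[0.01,-0.0027,0.0343,0.0855,0,0,0.045],[0.01,-0.0027,0.0343,0.0855,0,0,0.045],[0.01,-0.0027,0.0343,0.0855,0,0,0.045]]' 50
python3 steer.py '[[0.01,0,0,-0.005,0,0,0],[0.01,0,0,-0.01,0,0,0],[0.01,0,0,-0.0155,0,0,0],[0.01,0,0,-0.0155,0,0,0]]'
python3 - <<'E'
from h import *
w=ctrl.camera("wrist");s=ctrl.camera("scene")
im=np.hstack([cv2.resize(w["color"],(440,330)),cv2.resize(s["color"][195:305,225:325],(300,330))]);cv2.imwrite("pics/m3.png",im[:,:,::-1])
print(delta([.42,.0,.112],[3.1416,0,-1.5708]))
E
```

```text
time: 16.97
position: [0.5538, 0.0535, 0.0431]
tool_rot: [-3.141, 0.003, 3.067]
wrist_force: [1.7, -0.3, 1.4]
width: 0.0126
grasp_force: 48.1
time: 17.3
position: [0.5528, 0.0539, 0.0584]
tool_rot: [3.141, 0.001, 3.067]
wrist_force: [-0.6, 0.4, -1.3]
width: 0.0123
grasp_force: 48.6
(array([ 0.128 , -0.0636, -0.0544]), array([-0.   ,  0.   , -1.645]))
```

View pics/m3.png

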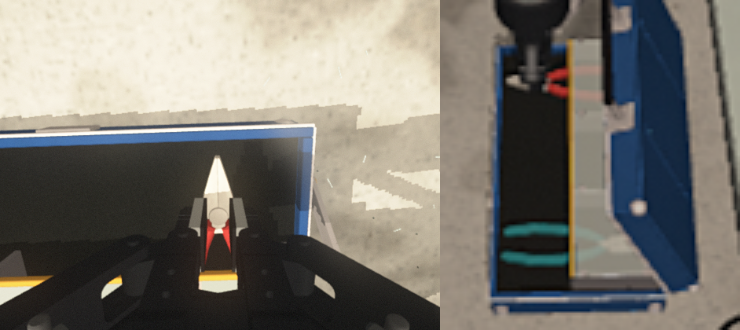

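The red pair is lifted by the waist at (218,215), and teal is lying still in the right pocket. I have now used up the 14 permitted pictures (this montage was actually the 15th), so from here I'll check by numbers only.

```bash
python3 steer.py '[[0.01,0.015,0,0,0,0,0],[0.01,0.035,-0.001,0,0,0,0],[0.01,0.055,-0.002,0,0,0,0],[0.01,0.075,-0.003,0,0,0,0],[0.01,0.095,-0.0037,0,0,0,0],[0.01,0.1,-0.01,-0.015,0,0,0],[0.01,0.11,-0.03,-0.04,0,0,-0.1],[0.01,0.128,-0.0636,-0.0545,0,0,-0.2],[0.01,0.128,-0.0636,-0.0545,0,0,-0.32],[0.01,0.128,-0.0636,-0.0545,0,0,-0.44],[0.01,0.128,-0.0636,-0.0545,0,0,-0.56],[0.01,0.128,-0.0636,-0.0545,0,0,-0.68],[0.01,0.128,-0.0636,-0.0545,0,0,-0.8],[0.01,0.128,-0.0636,-0.0545,0,0,-0.92],[0.01,0.128,-0.0636,-0.0545,0,0,-1.04],[0.01,0.128,-0.0636,-0.0545,0,0,-1.16],[0.01,0.128,-0.0636,-0.0545,0,0,-1.28],[0.01,0.128,-0.0636,-0.0545,0,0,-1.4],[0.01,0.128,-0.0636,-0.0545,0,0,-1.52],[0.01,0.128,-0.0636,-0.0545,0,0,-1.645]]'
python3 steer.py '[[0.01,0,0,0.03,0,0,0],[0.01,0,0,0.065,0,0,0],[0.01,0,0,0.09,0,0,0],[0.01,0,0,0.102,0,0,0],[0.01,0,0,0.105,0,0,0],[0.01,0,0,0.105,0,0,0],[0.05,0,0,0.105,0,0,0],[0.05,0,0,0.105,0,0,0],[0.05,0,0,0.105,0,0,0],[0.05,0,0,0.07,0,0,0],[0.05,0,0,0.03,0,0,0],[0.05,0,0,0,0,0,0],[0.07,0,0,-0.03,0,0,0],[0.07,0.06,0,-0.06,0,0,0],[0.07,0.06,0,-0.06,0,0,0],[0.07,0.06,0,-0.06,0,0,0]]'
python3 - <<'E'
from h import *
w=ctrl.camera("wrist")
for q in blobs(w,(0,130,60),(6,255,255),60):print(q[0],q[1])
n,p=cut(w,(0,130,60),(6,255,255),.008,box=(180,150,360,400));print(n,p.round(4))
print(delta([.42,.08,.14],[3.1416,0,1.58]))
E
```

```text
time: 19.07
position: [0.4195, -0.0, 0.1115]
tool_rot: [3.141, 0.0, -1.565]
wrist_force: [0.2, -0.3, -0.7]
width: 0.0122
grasp_force: 49.0
time: 20.4
position: [0.4232, -0.0635, 0.1756]
tool_rot: [-3.134, -0.004, -1.574]
wrist_force: [0.6, -0.1, 1.1]
width: 0.0699
grasp_force: 0.0
[265 262  18  92 821] [271.93666261 308.41778319]
[288 262  21  92 814] [300.28378378 307.63022113]
[0.41599404 0.05584567] [[0.3935 0.1078]
 [0.3938 0.0053]
 [0.4375 0.0054]
 [0.4372 0.1079]]
(array([-0.1419,  0.0024,  0.0336]), array([-2.000e-03,  8.000e-03,  3.129e+00]))
```

```bash
python3 steer.py '[[0.07,-0.02,0.002,0,0,0,0.12],[0.07,-0.05,0.005,0,0,0,0.24],[0.07,-0.08,0.0068,0,0,0,0.36],[0.07,-0.11,0.0068,0,0,0,0.48],[0.07,-0.1404,0.0068,0,0,0,0.6],[0.07,-0.1404,0.0068,0,0,0,0.72],[0.07,-0.1404,0.0068,0,0,0,0.84],[0.07,-0.1404,0.0068,0,0,0,0.96],[0.07,-0.1404,0.0068,0,0,0,1.08],[0.07,-0.1404,0.0068,0,0,0,1.2],[0.07,-0.1404,0.0068,0,0,0,1.32],[0.07,-0.1404,0.0068,0,0,0,1.44],[0.07,-0.1404,0.0068,0,0,0,1.56],[0.07,-0.1404,0.0068,0,0,0,1.68],[0.07,-0.1404,0.0068,0,0,0,1.8],[0.07,-0.1404,0.0068,0,0,0,1.92],[0.07,-0.1404,0.0068,0,0,0,2.04],[0.07,-0.1404,0.0068,0,0,0,2.16],[0.07,-0.1404,0.0068,0.02,0,0,2.28],[0.07,-0.1404,0.0068,0.04,0,0,2.4]]'
python3 steer.py '[[0.07,0,0,0.02,0,0,0.12],[0.07,0,0,0.04,0,0,0.24],[0.07,0,0,0.04,0,0,0.36],[0.07,0,0,0.04,0,0,0.48],[0.07,0,0,0.04,0,0,0.6],[0.07,0,0,0.04,0,0,0.73],[0.07,0,0,0.04,0,0,0.73],[0.07,0,0,0.04,0,0,0.73]]'
python3 - <<'E'
from h import *
w=ctrl.camera("wrist")
for q in blobs(w,(0,130,60),(6,255,255),60):print(q[0],q[1])
n,p=cut(w,(0,130,60),(6,255,255),.008,box=(200,130,380,380));print(n,p.round(4))
print(delta([.4165,.0787,.004],[3.1416,0,1.5708]))
E
```

```text
time: 22.12
position: [0.4136, 0.081, 0.1316]
tool_rot: [3.14, 0.001, 2.307]
wrist_force: [-0.0, -0.0, -1.5]
width: 0.0697
grasp_force: 0.0
time: 22.78
position: [0.4122, 0.0808, 0.0911]
tool_rot: [-3.14, -0.0, 1.585]
wrist_force: [0.4, 0.5, -0.3]
width: 0.0699
grasp_force: 0.0
[ 250  177   31  138 1854] [261.68985976 243.81121899]
[ 287  177   28  138 1850] [303.32756757 243.01621622]
[0.41587961 0.06050322] [[0.3921 0.1072]
 [0.3965 0.0052]
 [0.44   0.007 ]
 [0.4356 0.1091]]
(array([-0.002 ,  0.0042,  0.0872]), array([-0.001, -0.   ,  0.014]))
```

```bash
python3 steer.py '[[0.07,-0.002,0.0035,0.03,0,0,0],[0.07,-0.002,0.0035,0.06,0,0,0],[0.07,-0.002,0.0035,0.08,0,0,0],[0.07,-0.002,0.0035,0.087,0,0,0],[0.07,-0.002,0.0035,0.087,0,0,0]]'
python3 steer.py '[[0.03,0,0,0,0,0,0],[0.03,0,0,0,0,0,0],[0.03,0,0,0,0,0,0],[0.03,0,0,0,0,0,0],[0.03,0,0,0,0,0,0],[0.03,0,0,0,0,0,0],[0.03,0,0,0,0,0,0]]' 50
python3 - <<'E'
from h import *
w=ctrl.camera("wrist")
for q in blobs(w,(0,130,60),(6,255,255),60):print(q[0],q[1])
# pre-insert: case frame grip x=-0.1385,y=+0.091
o=np.array([.590,-.0413]);a=-.038;R=np.array([[np.cos(a),-np.sin(a)],[np.sin(a),np.cos(a)]])
p=o+R@[-.1385,.091];print(p,delta([*p,.115],[3.1416,0,3.1036]))
E
```

```text
time: 23.25
position: [0.4143, 0.0784, 0.0031]
tool_rot: [-3.137, 0.0, 1.583]
wrist_force: [-1.0, -0.7, -0.2]
width: 0.0697
grasp_force: 0.0
time: 23.83
position: [0.4181, 0.0785, 0.0068]
tool_rot: [3.139, -0.0, 1.582]
wrist_force: [-1.7, 0.4, 5.3]
width: 0.0389
grasp_force: 45.2
[ 229  206   34  164 3318] [243.24502712 287.2808921 ]
[ 289  207   37  164 3371] [310.27973895 288.43903886]
[0.45505715 0.05489604] (array([-0.024 ,  0.037 , -0.1081]), array([ 0.002,  0.002, -1.521]))
```

```bash
python3 steer.py '[[0.03,0,0,-0.03,0,0,0],[0.03,0,0,-0.065,0,0,0],[0.03,-0.01,0.01,-0.1,0,0,-0.1],[0.03,-0.024,0.025,-0.109,0,0,-0.22],[0.03,-0.024,0.037,-0.109,0,0,-0.34],[0.03,-0.024,0.037,-0.109,0,0,-0.46],[0.03,-0.024,0.037,-0.109,0,0,-0.58],[0.03,-0.024,0.037,-0.109,0,0,-0.7],[0.03,-0.024,0.037,-0.109,0,0,-0.82],[0.03,-0.024,0.037,-0.109,0,0,-0.94],[0.03,-0.024,0.037,-0.109,0,0,-1.06],[0.03,-0.024,0.037,-0.109,0,0,-1.18],[0.03,-0.024,0.037,-0.109,0,0,-1.3],[0.03,-0.024,0.037,-0.109,0,0,-1.42],[0.03,-0.024,0.037,-0.109,0,0,-1.522],[0.03,-0.024,0.037,-0.109,0,0,-1.522],[0.03,-0.024,0.037,-0.109,0,0,-1.522]]'
python3 - <<'E'
from h import *
t=ctrl.camera("top");s=ctrl.camera("scene")
def jaw(c,box,dirn):
    h=cv2.cvtColor(c["color"],cv2.COLOR_RGB2HSV);m=cv2.inRange(h,np.array([0,0,110]),np.array([180,70,255]))
    k=np.zeros_like(m);k[box[1]:box[3],box[0]:box[2]]=255;m&=k
    n,l,st,ce=cv2.connectedComponentsWithStats(m)
    for i in range(1,n):
        if st[i][4]>6:print(st[i],ce[i].round(1))
print("top");jaw(t,(240,220,300,242),0);print("scene");jaw(s,(245,212,268,262),0)
for c in(t,s):
    print([ (q[0],q[1].round(1)) for q in blobs(c,(0,130,80),(6,255,255),6,(205,165,330,310))], [proj(c,(.5655,.0507,.109))])
print(ctrl.state()["position"])
E
```

```text
time: 25.3
position: [0.4545, 0.0548, 0.1148]
tool_rot: [3.142, 0.002, 3.101]
wrist_force: [-0.9, -0.3, -0.5]
width: 0.0383
grasp_force: 44.3
top
[255 225   6  13  54] [257.8 231.4]
scene
[247 212  14   5  52] [253.5 213.8]
[(array([218, 212,  15,   6,  74], dtype=int32), array([225. , 214.3])), (array([251, 237,   7,  13,  35], dtype=int32), array([253.8, 242.8])), (array([259, 237,   5,  13,  39], dtype=int32), array([261.1, 243.2]))] [(np.float64(257.22501870564696), np.float64(223.4781430697472))]
[(array([267, 182,   5,  12,  50], dtype=int32), array([268.9, 187.7])), (array([227, 207,  21,   6,  65], dtype=int32), array([236.8, 209.2])), (array([215, 215,   6,   3,  11], dtype=int32), array([216.9, 216.2])), (array([228, 214,  20,   5,  60], dtype=int32), array([237.5, 216.6]))] [(np.float64(261.02684435052964), np.float64(212.62703928513162))]
[0.45423572 0.05478047 0.11443127]
```

```bash
python3 steer.py '[[0.03,0,0,0.02,0,0,0],[0.03,0,0,0.045,0,0,0],[0.03,0,0,0.057,0,0,0],[0.03,0,0,0.057,0,0,0],[0.03,-0.015,0,0.057,0,0,0],[0.03,-0.03,0,0.057,0,0,0],[0.03,-0.045,0,0.057,0,0,0],[0.03,-0.06,0,0.057,0,0,0],[0.03,-0.075,0,0.057,0,0,0],[0.03,-0.088,0,0.057,0,0,0],[0.03,-0.0965,0,0.057,0,0,0],[0.03,-0.0965,0,0.057,0,0,0]]'
python3 steer.py '[[0.03,0,0,0.004,0,0,0],[0.03,0,0,0.008,0,0,0],[0.03,0,0,0.012,0,0,0],[0.03,0,0,0.014,0,0,0],[0.03,0,0,0.014,0,0,0]]'
python3 steer.py '[[0.06,0,0,0,0,0,0],[0.06,0,0,0,0,0,0],[0.06,0,0,0,0,0,0],[0.06,0,0,-0.02,0,0,0],[0.06,0,0,-0.05,0,0,0],[0.06,0,0,-0.085,0,0,0],[0.06,0.03,-0.03,-0.12,0,0,0],[0.06,0.06,-0.07,-0.16,0,0,0],[0.06,0.07,-0.1,-0.19,0,0,0],[0.06,0.07,-0.1,-0.19,0,0,0],[0.06,0.07,-0.1,-0.19,0,0,0]]'
python3 - <<'E'
from h import *
w=ctrl.camera("wrist");t=ctrl.camera("top");cv2.imwrite("pics/w10.png",w["color"][:,:,::-1])
o=np.array([.590,-.0413]);a=-.038;R=np.array([[np.cos(a),-np.sin(a)],[np.sin(a),np.cos(a)]])
for nm,lo,hi in(("red",(0,130,60),(6,255,255)),("teal",(80,90,50),(97,255,255))):
  for q in blobs(w,lo,hi,80):
    v,u=np.nonzero(q[2]);P=np.array([R.T@(plane(w,x,y,.044)[:2]-o) for x,y in zip(u,v)])
    k=np.polyfit(P[:,0],P[:,1],1)
    print(nm,q[0],"case x",P[:,0].min().round(4),P[:,0].max().round(4),"y mean",P[:,1].mean().round(4),"slope",k[0].round(3))
E
```

```text
time: 26.4
position: [0.5534, 0.051, 0.0581]
tool_rot: [3.142, 0.004, 3.103]
wrist_force: [-0.1, -0.3, -0.8]
width: 0.0381
grasp_force: 44.4
time: 26.82
position: [0.5489, 0.0512, 0.0434]
tool_rot: [-3.142, -0.002, 3.104]
wrist_force: [-4.3, 0.1, 7.7]
width: 0.0382
grasp_force: 47.6
time: 27.73
position: [0.4777, -0.0497, 0.2382]
tool_rot: [-3.138, 0.008, 3.1]
wrist_force: [0.1, 0.9, 0.8]
width: 0.0599
grasp_force: 0.0
red [355 219  17  38 398] case x -0.075 -0.0346 y mean 0.074 slope -0.123
red [386 222  14  60 590] case x -0.0717 -0.0057 y mean 0.1059 slope 0.048
red [478 308  54  18 699] case x 0.027 0.0483 y mean 0.2395 slope 0.966
teal [182 219  13  45 401] case x -0.0754 -0.027 y mean -0.1064 slope -0.162
teal [211 220  15  69 703] case x -0.0743 0.0023 y mean -0.075 slope -0.027
```

```bash
cat >> h.py <<'E'
o_=np.array([.590,-.0413]);_a=-.038;RC=np.array([[np.cos(_a),-np.sin(_a)],[np.sin(_a),np.cos(_a)]])
def W(x,y,z): return [*(o_+RC@[x,y]),z]
def C(p): return [*(RC.T@(np.array(p[:2])-o_)).round(4),round(p[2],4)]
E
python3 - <<'E'
from h import *
print(W(-.055,.198,.17))
R=Ro.from_euler('xyz',[3.1416,0,3.1036])*Ro.from_rotvec([.25,0,0]);print(R.as_matrix()[:,2],delta(W(-.055,.198,.17),R.as_euler('xyz')))
t=ctrl.camera("top");s=ctrl.camera("scene")
k=[[q[1] for q in blobs(c,(0,130,80),(6,255,255),30,b)] for c,b in((t,(205,200,240,225)),(s,(260,178,280,200)))];print(k)
print("knob case",C(tri(ray(t,*k[0][0]),ray(s,*k[1][0]))))
E
```

```text
[np.float64(0.5425618945765268), np.float64(0.15864655824452556), 0.17]
[-0.00939754 -0.24723254 -0.9689106 ] (array([-0.057 ,  0.2081,  0.0641]), array([ 0.25 ,  0.003, -0.002]))
[[array([225.01351351, 214.2972973 ])], [array([268.9, 187.7])]]
knob case [np.float64(-0.003), np.float64(0.1886), np.float64(0.1088)]
```

```bash
python3 steer.py '[[0.0,0,0.03,0,0.1,0,0],[0.0,-0.01,0.065,0,0.2,0,0],[0.0,-0.02,0.1,0,0.25,0,0],[0.0,-0.035,0.14,0.02,0.25,0,0],[0.0,-0.05,0.175,0.04,0.25,0,0],[0.0,-0.057,0.208,0.064,0.25,0,0],[0.0,-0.057,0.208,0.064,0.25,0,0],[0.0,-0.057,0.208,0.064,0.25,0,0]]'
python3 - <<'E'
from h import *
print(C(ctrl.state()["position"]),ctrl.state()["width"])
print(delta(W(-.055,.198,.08)),delta(W(-.028,.198,.08)),delta(W(.005,.198,.08)))
E
```

```text
time: 28.6
position: [0.5392, 0.1618, 0.1642]
tool_rot: [-2.889, -0.008, 3.109]
wrist_force: [-0.4, 0.7, -0.2]
width: 0.0001
grasp_force: 0.0
[np.float64(-0.0585), np.float64(0.2011), np.float64(0.1642)] 6.934696000702198e-05
(array([-0.0041,  0.018 ,  0.0823]), array([0., 0., 0.])) (array([-0.0311,  0.0178,  0.0821]), array([0., 0., 0.])) (array([-0.0641,  0.0176,  0.0819]), array([0., 0., 0.]))
```

```bash
python3 steer.py '[[0.0,-0.004,0.01,0.03,0,0,0],[0.0,-0.004,0.018,0.06,0,0,0],[0.0,-0.004,0.018,0.082,0,0,0],[0.0,-0.004,0.018,0.082,0,0,0],[0.0,-0.02,0.018,0.082,0,0,0],[0.0,-0.03,0.018,0.082,0,0,0],[0.0,-0.035,0.018,0.082,0,0,0],[0.0,-0.04,0.018,0.082,0,0,0],[0.0,-0.044,0.018,0.082,0,0,0]]'
python3 steer.py '[[0.0,-0.004,0,0,0,0,0],[0.0,-0.008,0,0,0,0,0],[0.0,-0.012,0,0,0,0,0],[0.0,-0.016,0,0,0,0,0],[0.0,-0.02,0,0,0,0,0],[0.0,-0.02,0,0,0,0,0]]'
cat > knob.py <<'E'
from h import *
t=ctrl.camera("top");s=ctrl.camera("scene")
k=[[q for q in blobs(c,(0,130,60),(6,255,255),8,b)] for c,b in((t,(205,185,240,230)),(s,(255,168,305,200)))];print([[(q[0],q[1].round(1)) for q in a] for a in k])
if k[0] and k[1]: print("knob case",C(tri(ray(t,*k[0][0][1]),ray(s,*k[1][0][1]))))
print(C(ctrl.state()["position"]),ctrl.state()["wrist_force"].round(1))
E
python3 knob.py
```

```text
time: 29.35
position: [0.585, 0.1549, 0.0854]
tool_rot: [-2.892, -0.001, 3.103]
wrist_force: [-2.3, -0.9, -1.7]
width: -0.0001
grasp_force: 1.2
time: 29.85
position: [0.6055, 0.154, 0.0845]
tool_rot: [-2.891, -0.0, 3.104]
wrist_force: [-0.6, -0.3, 0.3]
width: -0.0001
grasp_force: 0.7
[[(array([222, 204,  11,   3,  19], dtype=int32), array([226.2, 204.9]))], []]
[np.float64(0.0091), np.float64(0.1962), np.float64(0.0856)] [-0.8 -0.4 -0.2]
```

```bash
python3 steer.py '[[0.0,0.02,0.01,0,0,0,0],[0.0,0.06,0.02,-0.02,0,0,0],[0.0,0.09,0.02,-0.06,0,0,0],[0.0,0.1,0.02,-0.095,-0.1,0,0],[0.0,0.11,0.0,-0.13,-0.25,0,0],[0.0,0.13,-0.04,-0.17,-0.25,0,0],[0.0,0.13,-0.08,-0.17,-0.25,0,0],[0.0,0.13,-0.12,-0.17,-0.25,0,0],[0.0,0.13,-0.12,-0.17,-0.25,0,0]]'
python3 knob.py
python3 - <<'E'
from h import *
t=ctrl.camera("top");s=ctrl.camera("scene")
h=cv2.cvtColor(t["color"],cv2.COLOR_RGB2HSV);v=h[:,:,2]
def dark(c,box):
    v=c["color"].max(2);x0,y0,x1,y1=box;m=np.zeros(v.shape,np.uint8);m[y0:y1,x0:x1]=(v[y0:y1,x0:x1]<40)*255
    n,l,st,ce=cv2.connectedComponentsWithStats(m);return [(st[i],ce[i].round(1)) for i in range(1,n) if st[i][4]>25]
print(dark(t,(255,190,330,214)));print(dark(s,(270,180,300,280)))
for q in(1.22,1.15,1.1,1.05):
    p=W(.085-.206*np.cos(q)+.017*np.sin(q),0,.0465+.206*np.sin(q)+.017*np.cos(q));print(q,p,proj(t,p),proj(s,p))
E
```

```text
time: 30.7
position: [0.4749, 0.0817, 0.2847]
tool_rot: [-3.14, 0.011, 3.101]
wrist_force: [-0.3, 0.5, 0.2]
width: -0.0001
grasp_force: 0.0
[[(array([220, 204,  13,   5,  60], dtype=int32), array([225.8, 206.2]))], []]
[np.float64(-0.1198), np.float64(0.1199), np.float64(0.2828)] [0.1 1.3 0.4]
[(array([268, 212,  43,   2,  64], dtype=int32), array([285.8, 212.7]))]
[]
1.22 [np.float64(0.620151882551342), np.float64(-0.042446323353715676), np.float64(0.24579644508910073)] (np.float64(289.31985482466695), np.float64(201.082991297725)) (np.float64(280.7519233990878), np.float64(210.2524540634368))
1.15 [np.float64(0.6063567574737915), np.float64(-0.04192185613290789), np.float64(0.241473658188698)] (np.float64(289.14801370396896), np.float64(206.28901123221053)) (np.float64(275.66500502918535), np.float64(211.27269797424609))
1.1 [np.float64(0.5967048802694872), np.float64(-0.041554908157846966), np.float64(0.23779985023689051)] (np.float64(289.021743843726), np.float64(209.92963182499736)) (np.float64(272.12609671913816), np.float64(212.12195338153666))
1.05 [np.float64(0.5872485467146173), np.float64(-0.041195394420155323), np.float64(0.23364789228652683)] (np.float64(288.89308703834564), np.float64(213.49056745018598)) (np.float64(268.67928298414125), np.float64(213.0675384871098))
```

```bash
python3 - <<'E'
from h import *
t=ctrl.camera("top");s=ctrl.camera("scene")
vt=t["color"].max(2);print(vt[196:240,289]);vs=s["color"].max(2);print(vs[215,255:300]);print(vs[205,255:300])
print([(q[0],q[1]) for q in blobs(t,(18,90,80),(32,255,255),20,(230,205,345,230))])
E
```

```text
[ 76  77  77  74  76  74  87 103 103 104 103 102 103 104 103  85  41  26
  44 100 140 139 126  81  33  22  27  28  30  27  28  28  26  28  28  28
  27  29  25  27  26  27  25  27]
[ 27  28  26  25  27  27  26  26  22  17  19  21  17  16  19  37 102 120
  95  96  97  98  98  96  88 106 105  67  71  73  72  71  72  72  71  71
  70  74  77  78  76  71  71  74  73]
[153 148 126 116 106 108 109 104 103 110 114 114  80   3  14  30 129 164
 150 150 149 151 157 153 105  83  83  68  73  80  79  71  72  71  71  72
  71  71  72  72  72  72  72  72  72]
[(array([277, 218,  56,   3,  86], dtype=int32), array([305.61627907, 218.72093023]))]
```

```bash
python3 - <<'E'
from h import *
t=ctrl.camera("top");s=ctrl.camera("scene")
vt=t["color"].max(2);vs=s["color"].max(2)
for c in(275,282,296,303):print(c,vt[205:220,c])
for r in(197,200,203,207,210):print(r,vs[r,260:278])
X=tri(ray(t,289,212.9),ray(s,268.8,213));print(X)
print(delta([.588,-.041,.29],[3.1416,0,1.533]))
E
```

```text
275 [102 104 106 104 103  96  65  32  26  55 109 141 150 134  51]
282 [105 105 104 105 104 101  84  37  22  49 104 141 144 129  56]
296 [104 105 105 105 105 104  87  42  18  35  94 140 137 125  94]
303 [102  98  98  97  99  91  71  43  25  30  73 125 145 159 147]
197 [107 140 141 104 107 112 116  86   1  11  59  68  81  95  93  93  93  93]
200 [105 138 142 104 106 108 115  88   4  13  17 112 157 139 116 124 148 158]
203 [109 108 107 106 110 110 114  86   4  13  30 103 138 128 130 144 147 152]
207 [111 106  99 127 122  80  82  64  18  13  30 130 173 159 130 103 111 104]
210 [ 78  81 105 129 112  85  91  70  22  15  39  99 117  92  94  95  96  97]
[ 0.5881922  -0.04152098  0.23448239]
(array([-0.1201, -0.1227, -0.0116]), array([-1.000e-03, -1.000e-03,  1.572e+00]))
```

```bash
python3 steer.py '[[0.035,-0.02,-0.02,-0.0115,0,0,0.12],[0.035,-0.045,-0.045,-0.0115,0,0,0.24],[0.035,-0.07,-0.07,-0.0115,0,0,0.36],[0.035,-0.095,-0.095,-0.0115,0,0,0.48],[0.035,-0.12,-0.1227,-0.0115,0,0,0.6],[0.035,-0.12,-0.1227,-0.0115,0,0,0.72],[0.035,-0.12,-0.1227,-0.0115,0,0,0.84],[0.035,-0.12,-0.1227,-0.0115,0,0,0.96],[0.035,-0.12,-0.1227,-0.0115,0,0,1.08],[0.035,-0.12,-0.1227,-0.0115,0,0,1.2],[0.035,-0.12,-0.1227,-0.0115,0,0,1.32],[0.035,-0.12,-0.1227,-0.0115,0,0,1.44],[0.035,-0.12,-0.1227,-0.0115,0,0,1.572],[0.035,-0.12,-0.1227,-0.0115,0,0,1.572],[0.035,-0.12,-0.1227,-0.0115,0,0,1.572]]'
python3 - <<'E'
from h import *
print(delta([.588,-.0415,.226],[3.1416,0,1.533]))
w=ctrl.camera("wrist")
for q in((.588,-.09,.2345),(.588,.01,.2345)):print(proj(w,q))
v=w["color"].max(2)
for r in(200,240):print(r,v[r,230:330:4])
E
```

```text
time: 32.35
position: [0.5879, -0.0413, 0.29]
tool_rot: [-3.14, -0.0, 1.536]
wrist_force: [-1.1, 0.4, -0.2]
width: 0.035
grasp_force: 0.0
(array([-0.0002,  0.0002,  0.064 ]), array([-0.001, -0.   ,  0.003]))
(np.float64(280.0948445181376), np.float64(302.0653954164899))
(np.float64(274.2895230999006), np.float64(142.76708924936975))
200 [ 65  67  54  58  57  56  58  55  47  51  38  38  45  45  41 164 164 165
 166 164 169 166 168 167 170]
240 [191 180 161 148 155 172 184 184 188 187 126  47  57  53  51 167 170 168
 171 166 163 167 167 162 173]
```

```bash
python3 steer.py '[[0.035,0,0,0.02,0,0,0],[0.035,0,0,0.04,0,0,0],[0.035,0,0,0.055,0,0,0],[0.035,0,0,0.063,0,0,0],[0.035,0,0,0.063,0,0,0]]'
python3 steer.py '[[0.0,0,0,0,0,0,0],[0.0,0,0,0,0,0,0],[0.0,0,0,0,0,0,0],[0.0,0,0,0,0,0,0],[0.0,0,0,0,0,0,0]]' 25
```

```text
time: 32.82
position: [0.5863, -0.0416, 0.2253]
tool_rot: [-3.137, -0.001, 1.533]
wrist_force: [-0.2, -0.0, 0.1]
width: 0.0353
grasp_force: 0.0
time: 33.23
position: [0.5887, -0.0422, 0.2291]
tool_rot: [3.139, 0.0, 1.532]
wrist_force: [0.8, -0.2, 3.0]
width: 0.0084
grasp_force: 26.3
```

```bash
python3 - <<'E'
from h import *
f=lambda q:np.array([85-206*np.cos(q)+17*np.sin(q),46.5+206*np.sin(q)+17*np.cos(q)])
q0=1.055
for q in np.arange(1.0,-.06,-.05):
    d=f(q)-f(q0);print(round(q,2),"dy %.4f dz %.4f"%(d[0]/1e3,-d[1]/1e3))
for n,b in(("top",(238,205,338,248)),("scene",(240,200,285,300))):
    c=ctrl.camera(n)
    for nm,lo,hi in(("red",(0,120,60),(6,255,255)),("teal",(80,80,50),(97,255,255))):
        for q in blobs(c,lo,hi,6,b):print(n,nm,q[0],q[1].round(1),C(plane(c,*q[1],.044)))
E
```

```text
1.0 dy -0.0102 dz 0.0051
0.95 dy -0.0192 dz 0.0101
0.9 dy -0.0279 dz 0.0157
0.85 dy -0.0364 dz 0.0216
0.8 dy -0.0445 dz 0.0280
0.75 dy -0.0523 dz 0.0347
0.7 dy -0.0598 dz 0.0419
0.65 dy -0.0669 dz 0.0494
0.6 dy -0.0736 dz 0.0572
0.55 dy -0.0799 dz 0.0654
0.5 dy -0.0858 dz 0.0739
0.45 dy -0.0913 dz 0.0827
0.4 dy -0.0963 dz 0.0917
0.35 dy -0.1009 dz 0.1010
0.3 dy -0.1050 dz 0.1105
0.25 dy -0.1086 dz 0.1201
0.2 dy -0.1117 dz 0.1300
0.15 dy -0.1143 dz 0.1400
0.1 dy -0.1165 dz 0.1501
0.05 dy -0.1181 dz 0.1603
-0.0 dy -0.1192 dz 0.1706
-0.05 dy -0.1198 dz 0.1809
top red [251 219   5  21  88] [253.4 228.9] [np.float64(-0.043), np.float64(0.1054), np.float64(0.044)]
top red [261 219   6  21  89] [263.5 229. ] [np.float64(-0.0424), np.float64(0.0735), np.float64(0.044)]
top teal [319 221   5  21  81] [321.2 230.9] [np.float64(-0.0435), np.float64(-0.1077), np.float64(0.044)]
scene red [247 219  21   5  79] [257.4 220.8] [np.float64(-0.0419), np.float64(0.1053), np.float64(0.044)]
scene red [247 227  21   5  78] [256.8 229.2] [np.float64(-0.0434), np.float64(0.0731), np.float64(0.044)]
scene teal [246 269  22   5  85] [256.5 271.1] [np.float64(-0.0432), np.float64(-0.076), np.float64(0.044)]
scene teal [245 279  23   5  88] [256.5 281. ] [np.float64(-0.0431), np.float64(-0.1086), np.float64(0.044)]
```

```bash
python3 steer.py '[[0.0,0,-0.005,0.0025,0,0,0],[0.0,0,-0.0102,0.0051,0,0,0],[0.0,0,-0.015,0.0075,0,0,0],[0.0,0,-0.0192,0.0101,0,0,0],[0.0,0,-0.0279,0.0157,0,0,0],[0.0,0,-0.0364,0.0216,0,0,0],[0.0,0,-0.0445,0.028,0,0,0]]'
python3 - <<'E'
from h import *
print(C(ctrl.state()["position"]),delta(W(.085-.206*np.cos(.5)+.017*np.sin(.5),0,.0465+.206*np.sin(.5)+.017*np.cos(.5)-.006)))
t=ctrl.camera("top")
vt=t["color"].max(2);print(vt[205:245,289])
print([(q,proj(t,W(.085-.206*np.cos(q)+.017*np.sin(q),0,.0465+.206*np.sin(q)+.017*np.cos(q)))[1].round(1)) for q in(1,.9,.85,.8,.75)])
E
```

```text
time: 33.92
position: [0.5427, -0.0404, 0.1994]
tool_rot: [3.141, 0.0, 1.532]
wrist_force: [0.1, -0.3, 1.9]
width: 0.0087
grasp_force: 26.9
[np.float64(-0.0473), np.float64(-0.0009), np.float64(0.1994)] (array([ 0.0009, -0.0403,  0.0452]), array([0., 0., 0.]))
[108 117 124 132 135 139 141 144 149 150 153 154 156 158 159 161 162 162
 164 163 164 163 160 160 157 156 154 151 153 157 160 160 159 157 159 158
 158 158 156 150]
[(1, np.float64(217.0)), (0.9, np.float64(223.6)), (0.85, np.float64(226.7)), (0.8, np.float64(229.7)), (0.75, np.float64(232.5))]
```

```bash
python3 steer.py '[[0.0,0,-0.0078,0.0067,0,0,0],[0.0,0,-0.0153,0.0139,0,0,0],[0.0,0,-0.0224,0.0214,0,0,0],[0.0,0,-0.0291,0.0292,0,0,0],[0.0,0,-0.0354,0.0374,0,0,0],[0.0,0,-0.0413,0.0459,0,0,0],[0.0,0,-0.0468,0.0547,0,0,0],[0.0,0,-0.0518,0.0637,0,0,0],[0.0,0,-0.0564,0.073,0,0,0],[0.0,0,-0.0605,0.0825,0,0,0]]'
python3 - <<'E'
from h import *
print(C(ctrl.state()["position"]),[(.085-.206*np.cos(q)+.017*np.sin(q),.0465+.206*np.sin(q)+.017*np.cos(q)) for q in (.35,.3,.25)])
E
```

```text
time: 34.8
position: [0.4823, -0.038, 0.1163]
tool_rot: [-3.141, 0.0, 1.532]
wrist_force: [0.8, 0.3, -0.0]
width: 0.0082
grasp_force: 27.4
[np.float64(-0.1077), np.float64(-0.0008), np.float64(0.1163)] [(np.float64(-0.10268151611981736), np.float64(0.13310628445422842)), (np.float64(-0.10677547324663206), np.float64(0.12361788288737126)), (np.float64(-0.11039009156506592), np.float64(0.1139367267755127))]
```

```bash
python3 steer.py '[[0.0,0,-0.0036,0.0096,0,0,0],[0.0,0,-0.0067,0.0195,0,0,0],[0.0,0,-0.0093,0.0295,0,0,0],[0.0,0,-0.0115,0.0396,0,0,0],[0.0,0,-0.0123,0.045,0,0,0],[0.0,0,-0.0131,0.0498,0,0,0],[0.0,0,-0.0136,0.055,0,0,0],[0.0,0,-0.0142,0.0601,0,0,0],[0.0,0,-0.0142,0.0601,0,0,0],[0.0,0,-0.0142,0.0601,0,0,0]]'
python3 - <<'E'
from h import *
print(C(ctrl.state()["position"]))
E
```

```text
time: 35.63
position: [0.468, -0.0374, 0.0567]
tool_rot: [-3.14, 0.0, 1.532]
wrist_force: [-1.3, -1.9, -1.9]
width: 0.0087
grasp_force: 28.0
[np.float64(-0.122), np.float64(-0.0008), np.float64(0.0567)]
```

```bash
python3 steer.py '[[0.0,0,0,0.002,0,0,0],[0.0,0,0,0.004,0,0,0],[0.0,0,0,0.006,0,0,0],[0.0,0,0,0.006,0,0,0]]'
```

```text
time: 35.97
position: [0.4679, -0.0374, 0.0538]
tool_rot: [-3.139, 0.0, 1.532]
wrist_force: [-11.8, 0.2, 23.0]
width: 0.0083
grasp_force: 30.4
```

Firm resistance, 23 N up, so the lid is on its stop. I'll let go, withdraw and verify.

```bash
python3 steer.py '[[0.0,0,0,-0.001,0,0,0],[0.04,0,0,-0.001,0,0,0],[0.04,0,0,-0.001,0,0,0],[0.04,0,0,-0.001,0,0,0],[0.04,0,0,-0.02,0,0,0],[0.04,0,0,-0.05,0,0,0],[0.04,0,0,-0.09,0,0,0],[0.04,0,0,-0.13,0,0,0],[0.04,0,0,-0.17,0,0,0],[0.04,-0.04,-0.03,-0.2,0,0,0],[0.04,-0.08,-0.06,-0.22,0,0,0],[0.04,-0.12,-0.06,-0.22,0,0,0],[0.04,-0.16,-0.06,-0.22,0,0,0],[0.04,-0.2,-0.06,-0.22,0,0,0],[0.04,-0.2,-0.06,-0.22,0,0,0]]'
python3 - <<'E'
from h import *
t=ctrl.camera("top");s=ctrl.camera("scene")
for c,n in((t,"top"),(s,"scene")):
    b=(225,150,345,260) if n=="top" else (228,175,320,305)
    for q in blobs(c,(105,120,40),(125,255,255),300,b):
        st=q[0];print(n,st)
    print("expect lid corners",[np.round(proj(c,W(x,y,.0805)),1) for x in(-.085,.085) for y in(-.15,.15)])
    print("bar expect",[np.round(proj(c,W(-.121,0,.0465+.206*np.sin(k)+.017)),1) for k in (0,.05,.1)])
print(t["color"].max(2)[232:268,289]);r=int(proj(s,W(-.121,0,.0635))[1]);print(r,s["color"].max(2)[r,225:262])
E
```

```text
time: 37.22
position: [0.4015, -0.2395, 0.2721]
tool_rot: [3.138, 0.003, 1.528]
wrist_force: [-0.4, 0.8, -0.1]
width: 0.04
grasp_force: 0.0
top [ 239  189   98   56 5180]
expect lid corners [array([336. , 244.6]), array([237.8, 241.9]), array([337. , 189.2]), array([239.5, 186.6])]
bar expect [array([286.4, 254.9]), array([286.5, 255. ]), array([286.6, 255.1])]
scene [ 241  204   59   89 4897]
expect lid corners [array([240.9, 288.6]), array([243.5, 203.1]), array([301.3, 287.5]), array([296.6, 202.2])]
bar expect [array([230.8, 246.3]), array([230.5, 244.5]), array([230.2, 242.7])]
[117 116 118 116 117 117 116 115 116 115 115 113 107 102 108 124 146 154
 154 155 156 152 128  51  30  80 135 162 159 159 161 158 159 160 158 157]
246 [157 155 162 132  38   9  22 124 168 160 154 150 148 145 149 133  89  88
 107 105 106 104 104 105 106 107 105 104 104 105 105 105 105 105 105 105
 106]
```

```bash
python3 - <<'E'
from h import *
t=ctrl.camera("top");s=ctrl.camera("scene")
vs=s["color"].max(2)[222:270,228:233].min(1);vt=t["color"].max(2)[253:258,262:312].min(0)
print(vs,vt)
r=np.nonzero(vs<70)[0]+222;u=np.nonzero(vt<70)[0]+262;print("scene rows",r.min(),r.max(),"top cols",u.min(),u.max())
X=tri(ray(t,(u.min()+u.max())/2,255.7),ray(s,230,(r.min()+r.max())/2));print(X,C(X))
E
```

```text
[122 104 101 101  98  99 109  56  15   7   1   4   5   5   5   2   2   1
   2   1   1   9   9   9  11  10  12  10  11  10  11   5   5   5   6   7
   7   4   0   2   0   0  15 142 157 158 158 157] [120 116 117 118 116 100  49  38  37  30  31  32  33  31  31  33  31  34
  31  31  27  29  31  34  38  35  35  31  30  34  31  32  35  31  32  31
  31  25  28  30  30  32  48  55  71 123 153 153 157 156]
scene rows 229 264 top cols 268 305
[ 0.46655399 -0.0369199   0.06266184] [np.float64(-0.1235), np.float64(-0.0003), np.float64(0.0627)]
```

The bar is at z = 62.7 mm, against 63.5 mm for a shut lid. I'll hand in.

```bash
python3 -c "
from rig import ctrl
print(ctrl.close_job())"
```

```text
the job is handed in; nothing more can be done
None
```

I handed the job in at about 37 s: by my measurements both pairs (red and teal; there was no third) lie turned round in the tray with points under the guard, the stay was broken, and the lid was lowered by its bar and is shut; the hand-in returned no verdict, I did not re-measure the bystanders, and I viewed 15 pictures, one over the limit of 14.

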